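# Square up and clamp a row of ground blanks

## Robot

A 6-joint arm with a two-finger parallel gripper is mounted at the origin on a cart in front of the work surface, level with it; the furniture and walls round the work are solid. World frame = base frame: x ahead of the robot, y to its left, z up, the work surface at z = 0. Lengths are in m, angles in rad, forces in N, time in s.
With the tool pointing down it reaches from about 0.35 to 0.85 m from the base axis. Payload 8.1 kg.
Tool frame: the origin (TCP) lies between the finger pads; the fingertips stand 14 mm ahead of it and the grasp point (between the pads) lies 5 mm behind it; z points along the fingers, y is the line along which they close (so a half turn about z gives the same grasp; the last joint's range is limited). The gripper opens to 93 mm and grips with 3 to 60 N. Pads are 15 mm wide; open, the fingers measure 128 mm over their backs; the gripper's body (75 mm by 188 mm) begins 65 mm behind the grasp point.
Start: joints at [1.114, 0.13, 1.488, -0, 1.523, -0.085], TCP at [0.218, 0.559, 0.233] pointing down, gripper open.
Joint ranges: [-2.96, 2.96], [-0.89, 2.26], [0.02, 2.5], [-1.34, 4.48], [0, 2.73], [-2.66, 2.66]. Speed limits (rad/s): [2.39, 2.39, 2.79, 3.14, 3.14, 3.14].

## Interface

Orientations are given as a rotation vector (axis times angle).
In Python, from plant import robot gives the robot as it stands.
- The arm moves only by the tool arm_command, never from a script. Its argument "targets" is a list of rows, each an object of numbers: "x", "y", "z": the shift along the world's x, y, z in units of 500 mm (1.0 is 500 mm); "rx", "ry", "rz": the turn, a rotation vector about the world's x, y, z in units of 2 rad (1.0 is 2 rad); "claw": the closure in counts, from 0 (fully open) to 255 (shut). In form: [{"x": .., "y": .., "z": .., "rx": .., "ry": .., "rz": .., "claw": ..}, ...]. A call has 1 to 10 rows; each row is the pose to reach, as a shift and turn from the pose commanded when the call began; what a row does not reach only later rows make up. A row lasts 1/12 s, in which the tool goes at most 41.7 mm and 7.16 degrees, less where a joint would pass 70% of its speed; a pose out of reach is approached as far as the arm can. A call with a number of a shift or a turn outside -1 to 1 is refused whole. A call with a gripper value outside its range is refused whole. The fingers move at their own pace and stop on an object; "squeeze" is the grip in N (left out, the last holds). Time passes only in rows, so rows that repeat a pose let the fingers close. It gives the time, the measured TCP pose, the force, the opening and the grip force at its end, in the units of the state.
- robot.read_state(): the state, without advancing time (a new reading comes with each control period).
- robot.read_camera(name): name is "scene" or "top" or "wrist"; returns (picture, depth): 480x640x3 uint8, red, green, blue; 480x640 float32, m along the optical axis (not along the pixel's ray), 0 where there is no reading.
- robot.get_calibration(name): a dict with "intrinsics" (3x3 intrinsics, pixels), "origin" and "orientation" of the camera in the world. Camera axes: x right, y up, looking along -z (the intrinsics and any distortion apply to the point x, -y, -z); pixel columns grow to the right and rows downward; lengths in m; the calibration is good to about 2 mm. The wrist camera is an equidistant fisheye: a pixel r from the principal point sees the ray r / f radians off the axis. A picture is of the moment at which its call begins: read the wrist's pose just before it. get_calibration takes no time and is no camera call; for the wrist camera it gives the pose at the moment of the call.
- robot.close_job(): hands the job in; it is judged then, once.
The state is a dict: "t": time; "q": joint angles; "dq": joint speeds; "joint_torque": joint torques, N m; "tool_pos": TCP position; "orientation": TCP orientation; "force": force on the tool from outside, world axes, zero at the start; "wrist_torque": the same for the moment, N m; "opening": finger opening in m; "gripper_force": force on a finger pad.
Only numpy, scipy, OpenCV 4.12 (cv2) and the standard library are available. Lean on these libraries where they do the work, as an engineer would, in place of code of your own. Each camera call takes 0.05 s, during which the arm holds its last target. There are 200 camera calls.

## Task

With the angle straightedge held in the gripper, push the four loose steel blanks on the clamping fixture back under its strip and feel for the hidden stop bar: finish with a steady press of about 16 newtons, so that the straightedge bears on all four at once and they stand in one straight row against the bar, without touching them with the fingers or pressing much harder. Stand the straightedge back on the bare granite, clear of the fixture. Then take the red T-key from its parking hole, put it fully home in the square socket of the cam and turn it clockwise to the stop so that the strip clamps all four blanks; leave the key in the socket and the other things on the plate where they are

Things in the scene. Friction and masses are not known exactly. Their poses are not given: they have to be found in the camera images.
- fixture: Fixed clamping fixture. Origin on the granite; +x is the pushing direction, y along the row, z up. Dark base plate 10 mm thick, x -96 to 54, y -134 to 98 mm. Under the strip a stop bar 7 mm high, y -90 to 90 mm, is locked across it: its front face lies anywhere from x 0 to 11.5 mm, parallel to y; the setting differs each time and is not told: feel for it. Guide-post heads at x 32, y +-70 mm reach z = 37 mm
- park_hole (a point): Centre of the top of the key's parking block (34 x 34 mm, 34 mm above the granite), which stands on the fixture at its x 24, y -113 mm. The round hole, 18 mm wide, goes through it
- strip: Bright steel strip 51 x 176 x 5 mm, fixture x -4 to 47 mm, over the stop bar. Origin at the height of its underside, above the fixture's origin. Open, it leaves 10.9 mm above the base plate, so that a blank 9 mm thick slides under it. Only the cam, standing on its middle, lowers it: evenly, 1.7 mm per rad
- cam (a joint): Quarter-turn cam, rad: 0 = open (start), grows as it is turned clockwise seen from above, hard stop at 1.25. The strip meets the blanks at about 1.1 and clamps them beyond. Stiff to turn (0.2 to 0.3 N m) and stays where it is left
- socket_mouth (a point): Centre of the mouth of the cam's square socket, in the top of the cam's 26 x 26 mm square head, 46 mm above the granite, at the fixture's x 32, y 0 mm. The socket is 12 mm square, 18.5 mm deep, with a 1.5 mm chamfer; the point turns with the cam, its x and y axes parallel to the socket's sides
- key: T-key, 0.14 kg, standing in the parking block. Origin on the axis under its collar (24 mm wide, 4 mm thick), which rests on the block's or cam's top when fully down. Below: square drive 11 mm wide, 12.5 mm long, sides along x and y, then a pilot 8.4 mm square to 15.5 mm. Above: 9 mm stem, red bar handle 56 mm long (x), 11 mm thick (y), 44 to 60 mm above the origin
- key_handle (a point): Centre of the key's red bar handle, 52 mm above the key's origin; x along the bar
- straightedge: Steel angle straightedge 190 mm long (its y), 0.3 to 0.6 kg, standing on its foot. Origin at the underside, below the middle of the working face, which looks along +x (plane x = 0). Upright 6 mm thick (x -6 to 0), 56 mm high; foot back to x -36 mm, 6 mm thick. Black grips on both sides, 56 mm long, 32.5 to 54.5 mm high, make it 10 mm thick there (x -8 to 2 mm)
- straightedge_grip (a point): Centre of the straightedge's black grips: 43.5 mm above its underside and 3 mm behind its working face
- blank_a: One of four equal ground steel blanks, 35 x 18 x 9 mm, loose on the fixture's base plate in front of the strip; a to d from +y to -y, 44 mm apart. Origin at the centre of its underside, long side along its x. At the start the long side runs along the fixture's y within 20 degrees; home, it lies flat on the stop bar, the origin 9 mm in front of the bar's face
- blank_b: One of four equal ground steel blanks, 35 x 18 x 9 mm, loose on the fixture's base plate in front of the strip; a to d from +y to -y, 44 mm apart. Origin at the centre of its underside, long side along its x. At the start the long side runs along the fixture's y within 20 degrees; home, it lies flat on the stop bar, the origin 9 mm in front of the bar's face
- blank_c: One of four equal ground steel blanks, 35 x 18 x 9 mm, loose on the fixture's base plate in front of the strip; a to d from +y to -y, 44 mm apart. Origin at the centre of its underside, long side along its x. At the start the long side runs along the fixture's y within 20 degrees; home, it lies flat on the stop bar, the origin 9 mm in front of the bar's face
- blank_d: One of four equal ground steel blanks, 35 x 18 x 9 mm, loose on the fixture's base plate in front of the strip; a to d from +y to -y, 44 mm apart. Origin at the centre of its underside, long side along its x. At the start the long side runs along the fixture's y within 20 degrees; home, it lies flat on the stop bar, the origin 9 mm in front of the bar's face
- calculator: Bystander: grey pocket calculator 125 x 72 x 16 mm, long side along its x, origin at the centre of its underside. It and the straightedge swap sides of the fixture from start to start
- roller_0: Bystander: steel roller 20 mm across, 24 mm high, standing; origin at the centre of its underside
- roller_1: Bystander: steel roller 20 mm across, 24 mm high, standing; origin at the centre of its underside
- loupe: Bystander: black eye loupe 39 mm across, 38 mm high, origin at the centre of its underside
- v_block: Bystander: steel V-block 45 x 40 x 32 mm, origin at the centre of its underside

How it is judged:
On the way, in this order (a step that is already met when the one before it is completed fails the run):
1. with the straightedge bearing on all four blanks at once (at least 2 N on each), they stand in a straight row on the stop bar (neighbours within 2 mm of line, each within 0.05 rad of square) (x of each of blank_a, blank_b, blank_c, blank_d in the frame of fixture above -0.0105 m and angle between the x axis of each of blank_a, blank_b, blank_c, blank_d and the y axis of fixture, either way round below 0.05 rad and y of blank_b in the frame of blank_a between -0.002 and 0.002 m and y of blank_c in the frame of blank_b between -0.002 and 0.002 m and y of blank_d in the frame of blank_c between -0.002 and 0.002 m and contact force between straightedge and blank_a above 2 N and contact force between straightedge and blank_b above 2 N and contact force between straightedge and blank_c above 2 N and contact force between straightedge and blank_d above 2 N), for 0.3 s.
2. the straightedge stands on the granite, clear of the fixture, and the key is fully home in the cam's socket (height (world z) of straightedge below 0.004 m and angle between straightedge's own z axis and vertical below 0.06 rad and linear speed of straightedge below 0.02 m/s and distance between key and socket_mouth below 0.003 m and angle between key's own z axis and vertical below 0.1 rad), for 0.1 s.
3. the key has turned the cam beyond 1.1 rad and the strip bears on all four blanks (contact force between strip and blank_a above 1 N and contact force between strip and blank_b above 1 N and contact force between strip and blank_c above 1 N and contact force between strip and blank_d above 1 N and value of joint cam above 1.1 rad), for 0.2 s.
At the end, for the whole second after the job is handed in: Blanks under the strip in a straight row (neighbours in line within 2 mm, each square within 0.05 rad), each clamped with over 1 N; cam beyond 1.1 rad; key upright in the socket, collar within 3 mm of its mouth; straightedge at rest on the granite (underside below 4 mm, upright within 0.06 rad) (all of step 2 and all of step 3 and x of each of blank_a, blank_b, blank_c, blank_d in the frame of fixture above -0.0105 m and angle between the x axis of each of blank_a, blank_b, blank_c, blank_d and the y axis of fixture, either way round below 0.05 rad and y of blank_b in the frame of blank_a between -0.002 and 0.002 m and y of blank_c in the frame of blank_b between -0.002 and 0.002 m and y of blank_d in the frame of blank_c between -0.002 and 0.002 m); the robot touches nothing.
It fails at once if a blank is touched by the gripper or the arm (contact force between any of the fingers, the arm and blank_a above 0.5 N or contact force between any of the fingers, the arm and blank_b above 0.5 N or contact force between any of the fingers, the arm and blank_c above 0.5 N or contact force between any of the fingers, the arm and blank_d above 0.5 N).
It fails at once if a blank is squeezed hard by the straightedge (more than 9 N) (contact force between straightedge and blank_a above 9 N or contact force between straightedge and blank_b above 9 N or contact force between straightedge and blank_c above 9 N or contact force between straightedge and blank_d above 9 N).
It fails at once if a bystander is moved by more than 20 mm (distance of any of calculator, roller_0, roller_1, loupe, v_block from where it was at the start of the episode above 0.02 m).
It also fails if it takes over 72 s, if anything falls off the work surface, if the arm or the gripper's body presses on something with over 40 N, if the wrist force passes 120 N, or if a joint passes its speed limit or range.

## Working session

There is one attempt and no reset: what is moved stays moved. The work goes in short steps, Python scripts to look and compute and a tool call to move; the robot and the scene stay as the last step left them, time stands still between calls to the robot, and variables do not carry over. Pictures are saved under pics/ and viewed, at most 10 in all, crops included, and the job is handed in when it is done.

Besides the shell and the picture viewer there is one more tool, called after ">>>" as name(argument=value, ...) on one line, values as JSON. arm_command: Moves the arm, as the interface text tells. Shifts and turns lie within -1 to 1; 1 stands for 500 mm of shift or 2 rad of turn. Its arguments: {"type":"object","properties":{"targets":{"type":"array","items":{"type":"object","properties":{"x":{"type":"number","minimum":-1,"maximum":1},"y":{"type":"number","minimum":-1,"maximum":1},"z":{"type":"number","minimum":-1,"maximum":1},"rx":{"type":"number","minimum":-1,"maximum":1},"ry":{"type":"number","minimum":-1,"maximum":1},"rz":{"type":"number","minimum":-1,"maximum":1},"claw":{"type":"number"}}}},"squeeze":{"type":"number"}},"required":["targets"]}

```bash
mkdir -p pics; ls; cat > h.py <<'E'
import numpy as np, cv2
from plant import robot
from scipy.spatial.transform import Rotation as R
def snap(n):
    c=robot.get_calibration(n); p,d=robot.read_camera(n); return p,d,c
def Rm(c):
    o=np.array(c['orientation'],float)
    return o if o.shape==(3,3) else R.from_rotvec(o).as_matrix()
def pts(d,c):
    K=np.array(c['intrinsics']);v,u=np.mgrid[:480,:640]
    P=np.stack([(u-K[0,2])/K[0,0]*d,-(v-K[1,2])/K[1,1]*d,-d],-1)
    return P@Rm(c).T+np.array(c['origin'])
E
python3 - <<'E'
from h import *
for n in ['top','scene']:
    p,d,c=snap(n); print(n,c); cv2.imwrite(f'pics/{n}0.png',p[...,::-1]); np.savez(f'{n}0.npz',p=p,d=d,P=pts(d,c))
print(robot.read_state())
E
```

```text
pics
top {'intrinsics': array([[479.82034027,   0.        , 319.6397132 ],
       [  0.        , 479.82034027, 236.46550451],
       [  0.        ,   0.        ,   1.        ]]), 'origin': array([ 0.4091401 , -0.01609232,  0.91134855]), 'orientation': array([ 0.17899396, -0.16126513, -1.41727501])}
scene {'intrinsics': array([[587.37490397,   0.        , 310.61392972],
       [  0.        , 587.37490397, 243.87905907],
       [  0.        ,   0.        ,   1.        ]]), 'origin': array([ 0.2753834 , -0.58951018,  0.765094  ]), 'orientation': array([ 0.75103574, -0.17164752, -0.47265746])}
{'t': 0.1, 'q': array([ 1.11357126e+00,  1.31082923e-01,  1.48914542e+00,  1.80890136e-05,
        1.52299555e+00, -8.53923312e-02]), 'dq': array([ 0.00112774, -0.00098742, -0.00108617,  0.00111904, -0.00024591,
       -0.00019464]), 'joint_torque': array([ 9.42319857e-04, -5.61350691e+01, -4.93091476e+01,  7.70708593e-02,
        2.91781663e-02, -6.46772901e-05]), 'tool_pos': array([0.21775129, 0.55857995, 0.23170766]), 'orientation': array([-5.80631724e-01, -3.08700652e+00,  2.46065519e-03]), 'force': array([ 0.57118751, -0.78856738,  0.03340215]), 'wrist_torque': array([-0.01040528,  0.00046768,  0.00799353]), 'gripper_force': 0.0, 'opening': 0.09267972976795642}
```

View pics/top0.png

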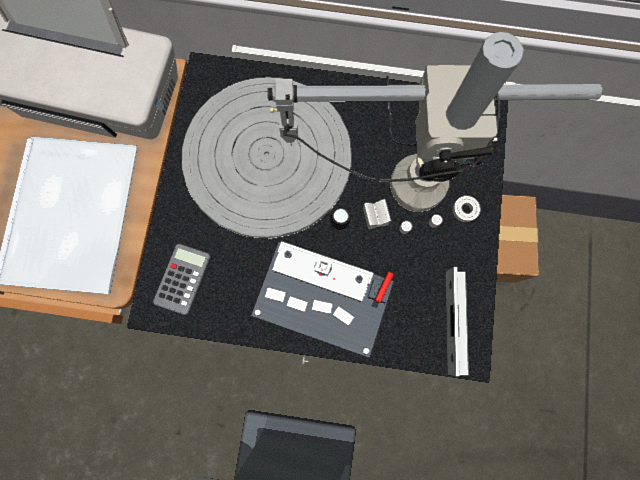

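The top view shows the fixture centred near (322,298), pushing towards the top of the picture. The strip is at (322,270), the cam at (323,268), and the red key at (383,288). The four blanks run from (275,295) to (344,316), the straightedge is at right (457,320), and the calculator is at left (182,278).

```bash
python3 - <<'E'
from h import *
z=np.load('top0.npz');P=z['P'];p=z['p'].astype(int)
for n,(u,v) in dict(strip=(300,262),blA=(275,295),blD=(344,316),base=(320,335),cam=(323,268),key=(383,288),se=(462,320),sefoot=(450,300),granite=(230,330),calc=(182,278),cart=(300,440),r0=(406,227),r1=(436,221),loupe=(341,216),v=(376,213),ring=(467,208)).items():
    print(n,P[v,u].round(4))
# base-plate corners, straightedge mask
Z=P[...,2]
c=robot.get_calibration('top');Rt=Rm(c);K=c['intrinsics']
def proj(X):
    q=Rt.T@(np.array(X)-c['origin']);return K[0,2]+K[0,0]*q[0]/-q[2],K[1,2]-K[1,1]*q[1]/-q[2]
print(proj([0.218,0.559,.23]),proj([0,0,0]))
big=cv2.resize(z['p'][230:390,240:480][...,::-1],(800,533),interpolation=cv2.INTER_CUBIC);cv2.imwrite('pics/topcrop.png',big)
E
```

```text
strip [0.5527 0.0379 0.0271]
blA [0.4859 0.0746 0.0198]
blD [ 0.4667 -0.0573  0.0164]
base [ 0.4264 -0.0185  0.0101]
cam [ 0.5475 -0.0062  0.0292]
key [ 0.5183 -0.1131  0.0939]
se [ 0.4925 -0.2769  0.004 ]
sefoot [ 0.523  -0.2449  0.0294]
granite [0.4111 0.1483 0.002 ]
calc [0.4919 0.2523 0.0168]
cart [ 0.1084 -0.0054 -0.7147]
r0 [ 0.65   -0.1514  0.0225]
r1 [ 0.6694 -0.2063  0.0255]
loupe [ 0.6491 -0.0255  0.0374]
v [ 0.6708 -0.0919  0.0165]
ring [ 0.7119 -0.2696  0.0013]
(np.float64(-130.97716608541805), np.float64(425.123011998518)) (np.float64(271.6504485292688), np.float64(591.5151831385169))
```

View pics/topcrop.png

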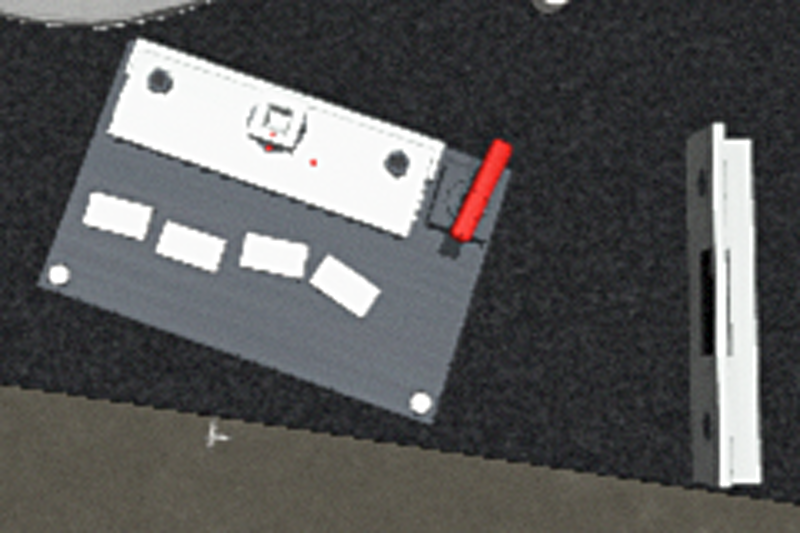

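View pics/scene0.png

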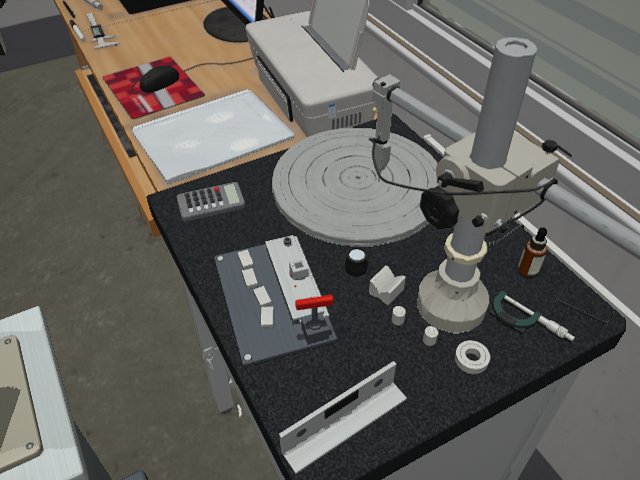

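The crop shows the strip's front edge running from (108,135) to (410,237). The blank tops are near (118,215), (190,246), (274,255) and (345,286). The key bar runs from (500,145) to (460,238), and the straightedge's upright edge lies at crop x≈720 with its foot to the right. The scene view agrees and shows the tall stand beyond the V-block and rollers.

```bash
cat >> h.py <<'E'
def ray(uv,c,z):
    """pinhole pixels (n,2) onto plane z"""
    K=np.array(c['intrinsics']);uv=np.atleast_2d(np.array(uv,float))
    d=np.c_[(uv[:,0]-K[0,2])/K[0,0],-(uv[:,1]-K[1,2])/K[1,1],-np.ones(len(uv))]@Rm(c).T
    o=np.array(c['origin']);return (o+d*((z-o[2])/d[:,2:]))[:,:2]
def rect(mask,c,z):
    k,_=cv2.findContours(mask.astype(np.uint8),cv2.RETR_EXTERNAL,cv2.CHAIN_APPROX_NONE)
    out=[]
    for q in k:
        if cv2.contourArea(q)<25: continue
        w=ray(q.reshape(-1,2),c,z)*1000
        (cx,cy),(a,b),t=cv2.minAreaRect(w.astype(np.float32))
        if a<b:a,b,t=b,a,t+90
        out.append((cx,cy,a,b,(t+90)%180-90,q.reshape(-1,2).mean(0).round()))
    return out
E
python3 - <<'E'
from h import *
z=np.load('top0.npz');p=z['p'].astype(int);c=robot.get_calibration('top')
roi=np.zeros(p.shape[:2],bool);roi[235:375,250:400]=1
w=(p.min(-1)>190)&roi
for h in (.026,.019):
    print('white',h)
    for r in rect(w,c,h): print([np.round(x,1) for x in r])
g=(p.max(-1)>70)&roi
lim=[r for r in rect(g,c,.010)]
print('plate');[print([np.round(x,1) for x in r]) for r in lim]
red=(p[...,0]>150)&(p[...,1]<90)&roi
print('key');[print([np.round(x,1) for x in r]) for r in rect(red,c,.094)]
# straightedge edge ends
e=np.array([[718,125],[725,487]])/3.333+[240,230];print('se top',ray(e,c,.056)*1000)
f=np.array([[752,140],[762,483]])/3.333+[240,230];print('se foot',ray(f,c,.006)*1000)
k=np.array([[38,288],[433,422],[512,172]])/3.333+[240,230];print('plate corners FL FR BR',ray(k,c,.010)*1000)
k=np.array([[108,135],[410,237],[445,142],[137,38]])/3.333+[240,230];print('strip',ray(k,c,.026)*1000)
k=np.array([[278,122]])/3.333+[240,230];print('socket',ray(k,c,.046)*1000)
E
```

```text
white 0.026
[np.float64(467.0), np.float64(-54.9), np.float64(34.1), np.float64(18.2), np.float64(64.8), array([343., 315.])]
[np.float64(477.6), np.float64(-13.9), np.float64(34.2), np.float64(17.9), np.float64(86.4), array([322., 306.])]
[np.float64(475.8), np.float64(32.1), np.float64(34.4), np.float64(17.8), np.float64(79.1), array([297., 303.])]
[np.float64(486.6), np.float64(74.5), np.float64(34.3), np.float64(17.9), np.float64(83.6), array([275., 294.])]
[np.float64(542.5), np.float64(-4.3), np.float64(182.1), np.float64(56.2), np.float64(79.3), array([322., 271.])]
white 0.019
[np.float64(467.5), np.float64(-55.2), np.float64(34.4), np.float64(18.3), np.float64(64.8), array([343., 315.])]
[np.float64(478.2), np.float64(-13.9), np.float64(34.5), np.float64(18.0), np.float64(86.4), array([322., 306.])]
[np.float64(476.3), np.float64(32.5), np.float64(34.6), np.float64(17.9), np.float64(79.1), array([297., 303.])]
[np.float64(487.2), np.float64(75.2), np.float64(34.6), np.float64(18.0), np.float64(83.6), array([275., 294.])]
[np.float64(543.6), np.float64(-4.2), np.float64(183.5
[... 257 characters left out ...]
, np.float64(79.2), array([325., 298.])]
[np.float64(595.9), np.float64(104.8), np.float64(75.1), np.float64(5.9), np.float64(-81.5), array([269., 236.])]
key
[np.float64(521.1), np.float64(-114.8), np.float64(54.2), np.float64(10.0), np.float64(-18.2), array([384., 286.])]
se top [[ 579.25024568 -242.57240301]
 [ 391.66527043 -262.11688565]]
se foot [[ 583.40683285 -275.79435348]
 [ 395.69093212 -296.32258149]]
plate corners FL FR BR [[ 441.22161316  112.27222376]
 [ 401.53790005 -114.21118159]
 [ 544.3960608  -141.51674596]]
strip [[ 529.46517936   86.30483467]
 [ 497.99703134  -87.71175434]
 [ 553.21204893 -100.36781733]
 [ 586.48327159   79.36019699]]
socket [[547.47632972  -6.7288435 ]]
```

>>> arm_command(targets=[{"x": 0.26,"y": -0.79,"z": -0.04,"rz": 0.24,"claw": 0},{"x": 0.26,"y": -0.79,"z": -0.04,"rz": 0.24,"claw": 0},{"x": 0.26,"y": -0.79,"z": -0.04,"rz": 0.24,"claw": 0},{"x": 0.26,"y": -0.79,"z": -0.04,"rz": 0.24,"claw": 0},{"x": 0.26,"y": -0.79,"z": -0.04,"rz": 0.24,"claw": 0},{"x": 0.26,"y": -0.79,"z": -0.04,"rz": 0.24,"claw": 0},{"x": 0.26,"y": -0.79,"z": -0.04,"rz": 0.24,"claw": 0},{"x": 0.26,"y": -0.79,"z": -0.04,"rz": 0.24,"claw": 0},{"x": 0.26,"y": -0.79,"z": -0.04,"rz": 0.24,"claw": 0},{"x": 0.26,"y": -0.79,"z": -0.04,"rz": 0.24,"claw": 0}])

```text
schema error: expected keys x, y, z, rx, ry, rz, claw
```

>>> arm_command(targets=[{"x": 0.26,"y": -0.79,"z": -0.04,"rx": 0,"ry": 0,"rz": 0.24,"claw": 0},{"x": 0.26,"y": -0.79,"z": -0.04,"rx": 0,"ry": 0,"rz": 0.24,"claw": 0},{"x": 0.26,"y": -0.79,"z": -0.04,"rx": 0,"ry": 0,"rz": 0.24,"claw": 0},{"x": 0.26,"y": -0.79,"z": -0.04,"rx": 0,"ry": 0,"rz": 0.24,"claw": 0},{"x": 0.26,"y": -0.79,"z": -0.04,"rx": 0,"ry": 0,"rz": 0.24,"claw": 0},{"x": 0.26,"y": -0.79,"z": -0.04,"rx": 0,"ry": 0,"rz": 0.24,"claw": 0},{"x": 0.26,"y": -0.79,"z": -0.04,"rx": 0,"ry": 0,"rz": 0.24,"claw": 0},{"x": 0.26,"y": -0.79,"z": -0.04,"rx": 0,"ry": 0,"rz": 0.24,"claw": 0},{"x": 0.26,"y": -0.79,"z": -0.04,"rx": 0,"ry": 0,"rz": 0.24,"claw": 0},{"x": 0.26,"y": -0.79,"z": -0.04,"rx": 0,"ry": 0,"rz": 0.24,"claw": 0}])

```text
t: 0.93
tool_pos: [0.3475, 0.1629, 0.2123]
orientation: [-0.171, 3.137, 0.0]
force: [0.4, -0.1, 1.5]
opening: 0.0932
gripper_force: 0.0
```

>>> arm_command(targets=[{"x": 0.275,"y": -0.832,"z": -0.1,"rx": 0,"ry": 0,"rz": 0,"claw": 0},{"x": 0.275,"y": -0.832,"z": -0.1,"rx": 0,"ry": 0,"rz": 0,"claw": 0},{"x": 0.275,"y": -0.832,"z": -0.1,"rx": 0,"ry": 0,"rz": 0,"claw": 0},{"x": 0.275,"y": -0.832,"z": -0.1,"rx": 0,"ry": 0,"rz": 0,"claw": 0},{"x": 0.275,"y": -0.832,"z": -0.1,"rx": 0,"ry": 0,"rz": 0,"claw": 0},{"x": 0.275,"y": -0.832,"z": -0.1,"rx": 0,"ry": 0,"rz": 0,"claw": 0},{"x": 0.275,"y": -0.832,"z": -0.1,"rx": 0,"ry": 0,"rz": 0,"claw": 0},{"x": 0.275,"y": -0.832,"z": -0.1,"rx": 0,"ry": 0,"rz": 0,"claw": 0},{"x": 0.275,"y": -0.832,"z": -0.1,"rx": 0,"ry": 0,"rz": 0,"claw": 0},{"x": 0.275,"y": -0.832,"z": -0.1,"rx": 0,"ry": 0,"rz": 0,"claw": 0}])

```text
t: 1.77
tool_pos: [0.4775, -0.2305, 0.1647]
orientation: [0.169, -3.137, -0.001]
force: [1.4, 0.8, 0.4]
opening: 0.093
gripper_force: 0.0
```

```bash
cat >> h.py <<'E'
def fray(uv,c,z):
    """fisheye equidistant pixels onto plane z (z scalar)"""
    K=np.array(c['intrinsics']);uv=np.atleast_2d(np.array(uv,float))
    a=(uv[:,0]-K[0,2])/K[0,0];b=(uv[:,1]-K[1,2])/K[1,1];th=np.hypot(a,b);s=np.sinc(th/np.pi)
    d=np.c_[a*s,-b*s,-np.cos(th)]@Rm(c).T;o=np.array(c['origin'])
    return (o+d*((z-o[2])/d[:,2:]))[:,:2]
E
python3 - <<'E'
from h import *
s=robot.read_state();print(s['tool_pos'],s['orientation'],s['q'],s['force'],s['wrist_torque'])
p,d,c=snap('wrist');print(c);np.savez('w1.npz',p=p,d=d,**{k:c[k] for k in c});cv2.imwrite('pics/w1.png',p[...,::-1])
E
```

```text
[ 0.47754327 -0.2304687   0.16465664] [ 1.69121790e-01 -3.13663228e+00 -6.29638647e-04] [-5.46421443e-01 -1.53090445e-02  1.76491224e+00  1.04108364e-04
  1.39254948e+00 -2.22496848e+00] [1.36817475 0.80266299 0.40490698] [-0.00341812  0.02808695  0.02117076]
{'intrinsics': array([[371.64829954,   0.        , 322.04915767],
       [  0.        , 371.64829954, 238.1779822 ],
       [  0.        ,   0.        ,   1.        ]]), 'origin': array([ 0.40554339, -0.23814786,  0.31681232]), 'orientation': array([-0.19818817, -0.22098933,  1.6677094 ])}
```

View pics/w1.png

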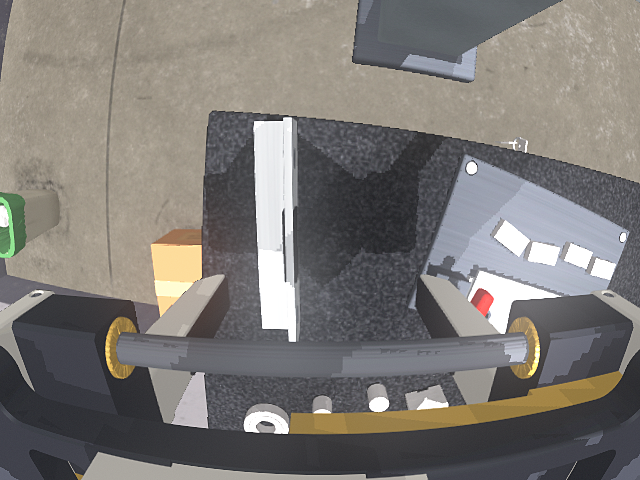

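The wrist picture shows the straightedge's top edge from about (288,119) to (294,338), with the foot on its left and the grip near (290,245). It lies between the open fingers.

```bash
python3 - <<'E'
from h import *
z=np.load('w1.npz');c={k:z[k] for k in('intrinsics','origin','orientation')}
q=fray([[288,119],[294,338]],c,.056)*1000;print(q,q.mean(0),np.diff(q,axis=0),np.degrees(np.arctan2(*(q[0]-q[1])[::-1]))+180)
q=fray([[255,121],[263,328]],c,.006)*1000;print('foot',q,q.mean(0))
s=robot.read_state();print(s['t'],s['tool_pos'])
E
```

```text
[[ 392.96786757 -263.19771621]
 [ 560.7554759  -244.08435699]] [ 476.86167173 -253.6410366 ] [[167.78760833  19.11335922]] 6.498778338416685
foot [[ 394.42190004 -295.43913623]
 [ 583.26090671 -275.63037909]] [ 488.84140337 -285.53475766]
1.8167 [ 0.4780652  -0.23625116  0.16231789]
```

>>> arm_command(targets=[{"x": 0.015,"y": -0.032,"z": -0.06,"rx": 0,"ry": 0,"rz": 0,"claw": 0},{"x": 0.015,"y": -0.032,"z": -0.14,"rx": 0,"ry": 0,"rz": 0,"claw": 0},{"x": 0.015,"y": -0.032,"z": -0.14,"rx": 0,"ry": 0,"rz": 0,"claw": 0},{"x": 0.015,"y": -0.032,"z": -0.14,"rx": 0,"ry": 0,"rz": 0,"claw": 0},{"x": 0.015,"y": -0.032,"z": -0.14,"rx": 0,"ry": 0,"rz": 0,"claw": 0},{"x": 0.015,"y": -0.032,"z": -0.14,"rx": 0,"ry": 0,"rz": 0,"claw": 0}])

```text
t: 2.32
tool_pos: [0.4865, -0.2447, 0.0981]
orientation: [-0.171, 3.134, -0.003]
force: [0.7, -0.5, 0.4]
opening: 0.0928
gripper_force: 0.0
```

>>> arm_command(targets=[{"x": -0.002,"y": -0.0156,"z": -0.05,"rx": 0,"ry": 0,"rz": 0,"claw": 0},{"x": -0.002,"y": -0.0156,"z": -0.119,"rx": 0,"ry": 0,"rz": 0,"claw": 0},{"x": -0.002,"y": -0.0156,"z": -0.119,"rx": 0,"ry": 0,"rz": 0,"claw": 0},{"x": -0.002,"y": -0.0156,"z": -0.119,"rx": 0,"ry": 0,"rz": 0,"claw": 0},{"x": -0.002,"y": -0.0156,"z": -0.119,"rx": 0,"ry": 0,"rz": 0,"claw": 150},{"x": -0.002,"y": -0.0156,"z": -0.119,"rx": 0,"ry": 0,"rz": 0,"claw": 255},{"x": -0.002,"y": -0.0156,"z": -0.119,"rx": 0,"ry": 0,"rz": 0,"claw": 255},{"x": -0.002,"y": -0.0156,"z": -0.119,"rx": 0,"ry": 0,"rz": 0,"claw": 255},{"x": -0.002,"y": -0.0156,"z": -0.119,"rx": 0,"ry": 0,"rz": 0,"claw": 255},{"x": -0.002,"y": -0.0156,"z": -0.119,"rx": 0,"ry": 0,"rz": 0,"claw": 255}], squeeze=40)

```text
t: 3.15
tool_pos: [0.4844, -0.2523, 0.0365]
orientation: [-0.17, 3.136, -0.001]
force: [-0.2, -0.2, 0.0]
opening: 0.0577
gripper_force: 0.0
```

>>> arm_command(targets=[{"x": 0,"y": 0,"z": 0,"rx": 0,"ry": 0,"rz": 0,"claw": 255},{"x": 0,"y": 0,"z": 0,"rx": 0,"ry": 0,"rz": 0,"claw": 255},{"x": 0,"y": 0,"z": 0,"rx": 0,"ry": 0,"rz": 0,"claw": 255},{"x": 0,"y": 0,"z": 0,"rx": 0,"ry": 0,"rz": 0,"claw": 255},{"x": 0,"y": 0,"z": 0,"rx": 0,"ry": 0,"rz": 0,"claw": 255}])

```text
t: 3.57
tool_pos: [0.4841, -0.2521, 0.0358]
orientation: [0.17, -3.137, -0.0]
force: [-0.6, 0.2, 0.6]
opening: 0.0242
gripper_force: 0.0
```

```bash
python3 - <<'E'
from h import *
s=robot.read_state()
for k in('t','tool_pos','orientation','force','wrist_torque','opening','gripper_force'):print(k,s[k])
E
```

```text
t 3.5667
tool_pos [ 0.48407643 -0.25213774  0.03582674]
orientation [ 1.69738742e-01 -3.13687097e+00 -1.84952930e-04]
force [-0.59551401  0.1723863   0.6115439 ]
wrist_torque [-0.00688309  0.02099497  0.0147614 ]
opening 0.024170624084729312
gripper_force 0.0
```

>>> arm_command(targets=[{"x": 0,"y": 0,"z": 0.004,"rx": 0,"ry": 0,"rz": 0,"claw": 255},{"x": 0,"y": 0,"z": 0.004,"rx": 0,"ry": 0,"rz": 0,"claw": 255},{"x": 0,"y": 0,"z": 0.004,"rx": 0,"ry": 0,"rz": 0,"claw": 255},{"x": 0,"y": 0,"z": 0.004,"rx": 0,"ry": 0,"rz": 0,"claw": 255},{"x": 0,"y": 0,"z": 0.004,"rx": 0,"ry": 0,"rz": 0,"claw": 255},{"x": 0,"y": 0,"z": 0.004,"rx": 0,"ry": 0,"rz": 0,"claw": 255},{"x": 0,"y": 0,"z": 0.004,"rx": 0,"ry": 0,"rz": 0,"claw": 255}])

```text
t: 4.15
tool_pos: [0.4843, -0.2523, 0.0382]
orientation: [-0.17, 3.137, -0.001]
force: [-1.0, -1.2, 3.5]
opening: 0.0095
gripper_force: 40.0
```

```bash
python3 - <<'E'
from h import *
s=robot.read_state()
for k in('t','tool_pos','orientation','force','wrist_torque','opening','gripper_force'):print(k,s[k])
E
```

```text
t 4.15
tool_pos [ 0.48431954 -0.25234838  0.03822746]
orientation [-1.69835194e-01  3.13664188e+00 -5.97499320e-04]
force [-1.00834399 -1.16051817  3.46208453]
wrist_torque [-0.04143807  0.21785685  0.00509714]
opening 0.009513665396069116
gripper_force 40.00087380409241
```

>>> arm_command(targets=[{"x": 0,"y": 0,"z": 0.06,"rx": 0,"ry": 0,"rz": 0,"claw": 255},{"x": 0,"y": 0,"z": 0.14,"rx": 0,"ry": 0,"rz": 0,"claw": 255},{"x": 0,"y": 0.04,"z": 0.22,"rx": 0,"ry": 0,"rz": -0.06,"claw": 255},{"x": -0.064,"y": 0.11,"z": 0.22,"rx": 0,"ry": 0,"rz": -0.12,"claw": 255},{"x": -0.064,"y": 0.18,"z": 0.22,"rx": 0,"ry": 0,"rz": -0.18,"claw": 255},{"x": -0.064,"y": 0.25,"z": 0.22,"rx": 0,"ry": 0,"rz": -0.24,"claw": 255},{"x": -0.064,"y": 0.31,"z": 0.22,"rx": 0,"ry": 0,"rz": -0.3,"claw": 255},{"x": -0.064,"y": 0.37,"z": 0.22,"rx": 0,"ry": 0,"rz": -0.36,"claw": 255},{"x": -0.064,"y": 0.42,"z": 0.22,"rx": 0,"ry": 0,"rz": -0.42,"claw": 255},{"x": -0.064,"y": 0.46,"z": 0.22,"rx": 0,"ry": 0,"rz": -0.48,"claw": 255}])

```text
t: 4.98
tool_pos: [0.4511, -0.0198, 0.147]
orientation: [-1.305, -2.856, -0.0]
force: [-0.9, -0.4, -3.1]
opening: 0.0101
gripper_force: 40.0
```

>>> arm_command(targets=[{"x": 0,"y": 0.03,"z": 0,"rx": 0,"ry": 0,"rz": -0.06,"claw": 255},{"x": 0,"y": 0.05,"z": 0,"rx": 0,"ry": 0,"rz": -0.12,"claw": 255},{"x": 0,"y": 0.07,"z": 0,"rx": 0,"ry": 0,"rz": -0.18,"claw": 255},{"x": 0,"y": 0.074,"z": 0,"rx": 0,"ry": 0,"rz": -0.24,"claw": 255},{"x": 0,"y": 0.074,"z": 0,"rx": 0,"ry": 0,"rz": -0.3,"claw": 255},{"x": 0,"y": 0.074,"z": 0,"rx": 0,"ry": 0,"rz": -0.36,"claw": 255},{"x": 0,"y": 0.074,"z": 0,"rx": 0,"ry": 0,"rz": -0.42,"claw": 255},{"x": 0,"y": 0.074,"z": 0,"rx": 0,"ry": 0,"rz": -0.452,"claw": 255},{"x": 0,"y": 0.074,"z": 0,"rx": 0,"ry": 0,"rz": -0.452,"claw": 255},{"x": 0,"y": 0.074,"z": 0,"rx": 0,"ry": 0,"rz": -0.452,"claw": 255}])

```text
t: 5.82
tool_pos: [0.4516, 0.015, 0.1472]
orientation: [-2.414, -2.009, 0.001]
force: [-0.3, -0.5, -2.9]
opening: 0.0097
gripper_force: 40.0
```

```bash
cat >> h.py <<'E'
def st():
    s=robot.read_state();M=R.from_rotvec(s['orientation']).as_matrix()
    print('t',s['t'],'pos',(s['tool_pos']*1000).round(2),'yaw',np.degrees(np.arctan2(M[1,1],M[0,1])).round(2),'tilt',M[:2,2].round(4),'F',s['force'].round(2),'M',s['wrist_torque'].round(3),'open',round(s['opening']*1000,2),round(s['gripper_force'],1))
    f=np.radians(-10.65);x=np.array([np.cos(f),np.sin(f)]);y=np.array([-x[1],x[0]])
    q=s['tool_pos'][:2]*1000-[517.6,-1.4];print('fix x,y',(q@x).round(2),(q@y).round(2),'Fx,Fy',(s['force'][:2]@x).round(2),(s['force'][:2]@y).round(2))
E
python3 - <<'E'
from h import *
st()
for i in range(2):
    p,d,c=snap('wrist');st()
np.savez('w2.npz',p=p,d=d,**{k:c[k] for k in c});cv2.imwrite('pics/w2.png',p[...,::-1])
E
```

```text
t 5.8167 pos [451.56  15.   147.16] yaw -10.45 tilt [-0.0014  0.0003] F [-0.33 -0.46 -2.88] M [-0.048  0.08  -0.03 ] open 9.67 40.0
fix x,y -67.93 3.91 Fx,Fy -0.23 -0.52
t 5.8667 pos [451.65  14.97 147.31] yaw -10.44 tilt [-0.0012  0.0002] F [-0.24 -0.86 -2.75] M [-0.073  0.026  0.023] open 9.66 40.0
fix x,y -67.83 3.9 Fx,Fy -0.08 -0.89
t 5.9167 pos [451.8   14.94 147.47] yaw -10.46 tilt [-0.0008  0.0002] F [ 0.78 -1.11 -3.26] M [-0.07  0.06  0.01] open 9.6 40.0
fix x,y -67.69 3.9 Fx,Fy 0.97 -0.95
```

View pics/w2.png

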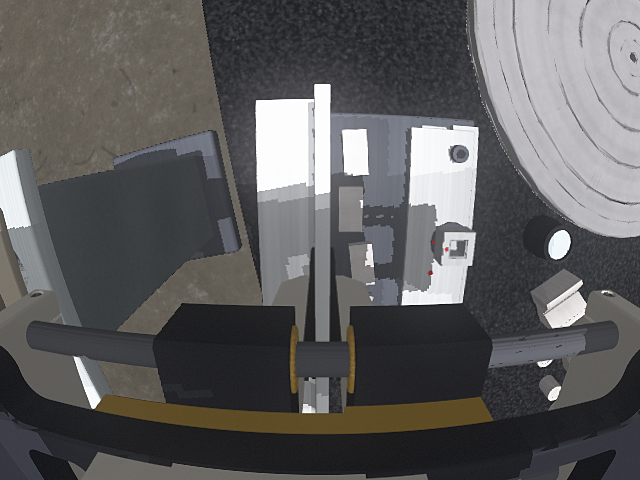

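The wrist picture shows the straightedge held square at u≈322, almost parallel to the strip. The strip's front edge runs from (412,127) to (404,290), the blanks stand at u≈340–370, and the socket is near (458,248).

```bash
python3 - <<'E'
from h import *
z=np.load('w2.npz');c={k:z[k] for k in('intrinsics','origin','orientation')}
p=z['p'].astype(int)
# strip front edge: first bright pixel per row from dark plate
f=np.radians(-10.65);x=np.array([np.cos(f),np.sin(f)]);y=np.array([-x[1],x[0]])
E=[]
for v in list(range(130,202,3)):
    b=p[v,385:440].min(-1);i=np.where((b[1:]>165)&(b[:-1]<=165))[0]
    if len(i):E.append([385+i[0]+.5,v])
q=fray(E,c,.026)*1000-[517.6,-1.4]
F=np.c_[q@x,q@y];print(F.round(1).tolist());a=np.polyfit(F[:,1],F[:,0],1);print('edge x at y=0,slope deg',a[1],np.degrees(a[0]))
for n,uv,h in [('socket',(458,248),.046),('post head',(459,154),.037),('loupe',(560,245),.038)]:
    q=fray([uv],c,h)[0]*1000;print(n,q,(q-[517.6,-1.4])@x,(q-[517.6,-1.4])@y)
s=.056+.1092
q=fray([(330,85),(330,250),(315,85)],c,s)*1000-[517.6,-1.4];print('SE face',q@x,q@y)
E
```

```text
[[-2.5, 85.3], [-2.4, 83.1], [-2.4, 80.9], [-3.1, 78.6], [-3.0, 76.3], [-3.0, 74.1], [-2.9, 71.8], [-2.9, 69.6], [-2.8, 67.3], [-2.7, 65.1], [-2.6, 62.8], [-2.6, 60.6], [-2.5, 58.3], [-3.2, 56.0], [-3.1, 53.8], [-3.0, 51.5], [-2.9, 49.2], [-2.8, 47.0], [-2.7, 44.7], [-2.6, 42.4], [-2.5, 40.1], [-3.2, 37.8], [-3.1, 35.5], [-3.0, 33.2]]
edge x at y=0,slope deg -3.0983575808239783 0.2701988990171431
socket [550.18290821  -7.00403821] 33.05732659474103 0.5141108683155015
post head [561.67142964  61.05263272] 31.770462965359986 69.52165077879222
loupe [649.7395283  -25.91461471] 134.3938746019031 0.328244218052616
SE face [-65.45733814 -65.0586963  -70.78003449] [96.47105487 35.51205189 96.4523306 ]
```

>>> arm_command(targets=[{"x": 0,"y": 0,"z": -0.07,"rx": 0,"ry": 0,"rz": -0.002,"claw": 255},{"x": 0,"y": 0,"z": -0.14,"rx": 0,"ry": 0,"rz": -0.002,"claw": 255},{"x": 0,"y": 0,"z": -0.18,"rx": 0,"ry": 0,"rz": -0.002,"claw": 255},{"x": 0,"y": 0,"z": -0.194,"rx": 0,"ry": 0,"rz": -0.002,"claw": 255},{"x": 0,"y": 0,"z": -0.194,"rx": 0,"ry": 0,"rz": -0.002,"claw": 255},{"x": 0,"y": 0,"z": -0.194,"rx": 0,"ry": 0,"rz": -0.002,"claw": 255},{"x": 0,"y": 0,"z": -0.194,"rx": 0,"ry": 0,"rz": -0.002,"claw": 255},{"x": 0,"y": 0,"z": -0.194,"rx": 0,"ry": 0,"rz": -0.002,"claw": 255}])

```text
t: 6.58
tool_pos: [0.4529, 0.0148, 0.0519]
orientation: [2.42, 2.002, 0.002]
force: [-0.1, -0.4, -3.5]
opening: 0.0097
gripper_force: 40.0
```

```bash
python3 -c "
from h import *
st()"
```

```text
t 6.5833 pos [452.93  14.81  51.89] yaw -10.8 tilt [ 0.0016 -0.0001] F [-0.13 -0.38 -3.47] M [-0.116  0.021 -0.015] open 9.68 40.0
fix x,y -66.55 3.98 Fx,Fy -0.06 -0.4
```

>>> arm_command(targets=[{"x": 0.0059,"y": -0.0011,"z": -0.002,"rx": 0,"ry": 0,"rz": 0,"claw": 255},{"x": 0.0118,"y": -0.0022,"z": -0.002,"rx": 0,"ry": 0,"rz": 0,"claw": 255},{"x": 0.0177,"y": -0.0033,"z": -0.002,"rx": 0,"ry": 0,"rz": 0,"claw": 255},{"x": 0.0236,"y": -0.0044,"z": -0.002,"rx": 0,"ry": 0,"rz": 0,"claw": 255},{"x": 0.0295,"y": -0.0055,"z": -0.002,"rx": 0,"ry": 0,"rz": 0,"claw": 255},{"x": 0.0354,"y": -0.0067,"z": -0.002,"rx": 0,"ry": 0,"rz": 0,"claw": 255},{"x": 0.0413,"y": -0.0078,"z": -0.002,"rx": 0,"ry": 0,"rz": 0,"claw": 255},{"x": 0.0472,"y": -0.0089,"z": -0.002,"rx": 0,"ry": 0,"rz": 0,"claw": 255},{"x": 0.0531,"y": -0.01,"z": -0.002,"rx": 0,"ry": 0,"rz": 0,"claw": 255},{"x": 0.059,"y": -0.0111,"z": -0.002,"rx": 0,"ry": 0,"rz": 0,"claw": 255}])

```text
t: 7.42
tool_pos: [0.4819, 0.0092, 0.0498]
orientation: [-2.421, -2.002, 0.0]
force: [-0.9, 0.1, -4.1]
opening: 0.01
gripper_force: 40.0
```

>>> arm_command(targets=[{"x": 0.004,"y": -0.0007,"z": 0,"rx": 0,"ry": 0,"rz": 0,"claw": 255},{"x": 0.008,"y": -0.0015,"z": 0,"rx": 0,"ry": 0,"rz": 0,"claw": 255},{"x": 0.012,"y": -0.0023,"z": 0,"rx": 0,"ry": 0,"rz": 0,"claw": 255},{"x": 0.016,"y": -0.003,"z": 0,"rx": 0,"ry": 0,"rz": 0,"claw": 255},{"x": 0.02,"y": -0.0038,"z": 0,"rx": 0,"ry": 0,"rz": 0,"claw": 255},{"x": 0.02,"y": -0.0038,"z": 0,"rx": 0,"ry": 0,"rz": 0,"claw": 255},{"x": 0.02,"y": -0.0038,"z": 0,"rx": 0,"ry": 0,"rz": 0,"claw": 255}])

```text
t: 8.0
tool_pos: [0.492, 0.0074, 0.0501]
orientation: [2.421, 2.002, 0.001]
force: [-1.0, -0.6, -3.7]
opening: 0.0096
gripper_force: 40.0
```

```bash
python3 - <<'E'
from h import *
st()
for i in range(2):
    p,d,c=snap('wrist');st()
cv2.imwrite('pics/w3.png',p[60:420,160:640][...,::-1])
E
```

```text
t 8.0 pos [491.99   7.36  50.08] yaw -10.83 tilt [ 0.0006 -0.0001] F [-0.99 -0.57 -3.7 ] M [-0.098  0.063  0.032] open 9.64 40.0
fix x,y -26.79 3.88 Fx,Fy -0.87 -0.74
t 8.05 pos [491.95   7.36  50.09] yaw -10.83 tilt [ 0.0006 -0.    ] F [ 0.59 -0.3  -3.09] M [-0.041  0.042  0.049] open 9.48 40.0
fix x,y -26.83 3.87 Fx,Fy 0.64 -0.19
t 8.1 pos [491.83   7.42  50.07] yaw -10.83 tilt [ 0.0004 -0.    ] F [ 0.2  -0.08 -3.09] M [-0.075  0.061  0.013] open 9.45 40.0
fix x,y -26.96 3.9 Fx,Fy 0.21 -0.04
```

View pics/w3.png

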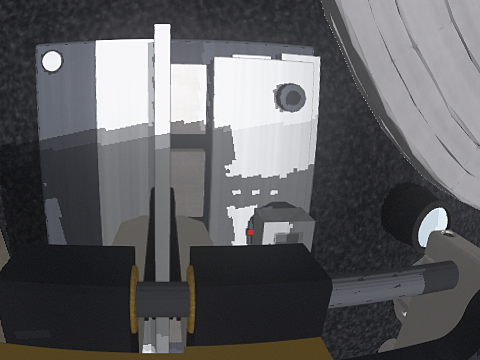

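The crop shows the blanks lying flat against the straightedge's face (u≈170–208), just in front of the strip edge (u≈213). Next I'll feel for the bar in small steps.

>>> arm_command(targets=[{"x": 0.002,"y": -0.0004,"z": 0,"rx": 0,"ry": 0,"rz": 0,"claw": 255},{"x": 0.004,"y": -0.0008,"z": 0,"rx": 0,"ry": 0,"rz": 0,"claw": 255},{"x": 0.006,"y": -0.0011,"z": 0,"rx": 0,"ry": 0,"rz": 0,"claw": 255},{"x": 0.008,"y": -0.0015,"z": 0,"rx": 0,"ry": 0,"rz": 0,"claw": 255},{"x": 0.009,"y": -0.0017,"z": 0,"rx": 0,"ry": 0,"rz": 0,"claw": 255},{"x": 0.009,"y": -0.0017,"z": 0,"rx": 0,"ry": 0,"rz": 0,"claw": 255}])

```text
t: 8.6
tool_pos: [0.4963, 0.0065, 0.0499]
orientation: [2.421, 2.002, 0.0]
force: [-0.6, 0.3, -3.3]
opening: 0.0098
gripper_force: 40.0
```

```bash
python3 -c "
from h import *
st()"
```

```text
t 8.6 pos [496.29   6.53  49.9 ] yaw -10.83 tilt [ 0.0001 -0.    ] F [-0.64  0.32 -3.27] M [-0.066  0.126 -0.008] open 9.76 40.0
fix x,y -22.4 3.85 Fx,Fy -0.69 0.19
```

>>> arm_command(targets=[{"x": 0.001,"y": -0.0002,"z": 0,"rx": 0,"ry": 0,"rz": 0,"claw": 255},{"x": 0.002,"y": -0.0004,"z": 0,"rx": 0,"ry": 0,"rz": 0,"claw": 255},{"x": 0.002,"y": -0.0004,"z": 0,"rx": 0,"ry": 0,"rz": 0,"claw": 255}])

```text
t: 8.85
tool_pos: [0.4972, 0.0063, 0.0499]
orientation: [2.421, 2.002, 0.0]
force: [-0.4, -0.1, -4.1]
opening: 0.01
gripper_force: 40.0
```

>>> arm_command(targets=[{"x": 0.001,"y": -0.0002,"z": 0,"rx": 0,"ry": 0,"rz": 0,"claw": 255},{"x": 0.002,"y": -0.0004,"z": 0,"rx": 0,"ry": 0,"rz": 0,"claw": 255},{"x": 0.002,"y": -0.0004,"z": 0,"rx": 0,"ry": 0,"rz": 0,"claw": 255}])

```text
t: 9.1
tool_pos: [0.4983, 0.0061, 0.0499]
orientation: [2.421, 2.002, 0.0]
force: [-1.4, 0.2, -3.0]
opening: 0.0098
gripper_force: 40.0
```

>>> arm_command(targets=[{"x": 0.001,"y": -0.0002,"z": 0,"rx": 0,"ry": 0,"rz": 0,"claw": 255},{"x": 0.002,"y": -0.0004,"z": 0,"rx": 0,"ry": 0,"rz": 0,"claw": 255},{"x": 0.002,"y": -0.0004,"z": 0,"rx": 0,"ry": 0,"rz": 0,"claw": 255}])

```text
t: 9.35
tool_pos: [0.4993, 0.0059, 0.0499]
orientation: [2.421, 2.002, 0.0]
force: [0.1, 1.0, -3.8]
opening: 0.0094
gripper_force: 40.0
```

>>> arm_command(targets=[{"x": 0.001,"y": -0.0002,"z": 0,"rx": 0,"ry": 0,"rz": 0,"claw": 255},{"x": 0.002,"y": -0.0004,"z": 0,"rx": 0,"ry": 0,"rz": 0,"claw": 255},{"x": 0.002,"y": -0.0004,"z": 0,"rx": 0,"ry": 0,"rz": 0,"claw": 255}])

```text
t: 9.6
tool_pos: [0.5003, 0.0057, 0.05]
orientation: [2.421, 2.002, 0.0]
force: [-0.5, 1.2, -3.7]
opening: 0.0095
gripper_force: 40.0
```

>>> arm_command(targets=[{"x": 0.001,"y": -0.0002,"z": 0,"rx": 0,"ry": 0,"rz": 0,"claw": 255},{"x": 0.002,"y": -0.0004,"z": 0,"rx": 0,"ry": 0,"rz": 0,"claw": 255},{"x": 0.002,"y": -0.0004,"z": 0,"rx": 0,"ry": 0,"rz": 0,"claw": 255}])

```text
t: 9.85
tool_pos: [0.5013, 0.0055, 0.0499]
orientation: [2.421, 2.002, 0.0]
force: [-0.5, 0.7, -3.4]
opening: 0.0099
gripper_force: 40.0
```

>>> arm_command(targets=[{"x": 0.001,"y": -0.0002,"z": 0,"rx": 0,"ry": 0,"rz": 0,"claw": 255},{"x": 0.002,"y": -0.0004,"z": 0,"rx": 0,"ry": 0,"rz": 0,"claw": 255},{"x": 0.002,"y": -0.0004,"z": 0,"rx": 0,"ry": 0,"rz": 0,"claw": 255}])

```text
t: 10.1
tool_pos: [0.5023, 0.0053, 0.0499]
orientation: [2.421, 2.002, 0.0]
force: [-0.3, -0.3, -2.8]
opening: 0.0092
gripper_force: 40.0
```

>>> arm_command(targets=[{"x": 0.001,"y": -0.0002,"z": 0,"rx": 0,"ry": 0,"rz": 0,"claw": 255},{"x": 0.002,"y": -0.0004,"z": 0,"rx": 0,"ry": 0,"rz": 0,"claw": 255},{"x": 0.002,"y": -0.0004,"z": 0,"rx": 0,"ry": 0,"rz": 0,"claw": 255}])

```text
t: 10.35
tool_pos: [0.5033, 0.0051, 0.0499]
orientation: [2.421, 2.002, 0.0]
force: [-1.5, 1.4, -3.6]
opening: 0.01
gripper_force: 40.0
```

>>> arm_command(targets=[{"x": 0.001,"y": -0.0002,"z": 0,"rx": 0,"ry": 0,"rz": 0,"claw": 255},{"x": 0.002,"y": -0.0004,"z": 0,"rx": 0,"ry": 0,"rz": 0,"claw": 255},{"x": 0.002,"y": -0.0004,"z": 0,"rx": 0,"ry": 0,"rz": 0,"claw": 255}])

```text
t: 10.6
tool_pos: [0.5043, 0.0049, 0.0499]
orientation: [2.421, 2.002, 0.0]
force: [-0.8, 0.6, -3.7]
opening: 0.0096
gripper_force: 40.0
```

>>> arm_command(targets=[{"x": 0.001,"y": -0.0002,"z": 0,"rx": 0,"ry": 0,"rz": 0,"claw": 255},{"x": 0.002,"y": -0.0004,"z": 0,"rx": 0,"ry": 0,"rz": 0,"claw": 255},{"x": 0.002,"y": -0.0004,"z": 0,"rx": 0,"ry": 0,"rz": 0,"claw": 255}])

```text
t: 10.85
tool_pos: [0.5051, 0.0048, 0.0499]
orientation: [-2.421, -2.002, 0.0]
force: [-1.5, 0.8, -2.3]
opening: 0.0096
gripper_force: 40.0
```

```bash
python3 -c "
from h import *
st();robot.read_camera('wrist');st();robot.read_camera('wrist');st()"
```

```text
t 10.85 pos [505.07   4.79  49.9 ] yaw -10.83 tilt [-0.0003  0.0001] F [-1.47  0.79 -2.3 ] M [ 0.04   0.463 -0.024] open 9.63 40.0
fix x,y -13.45 3.77 Fx,Fy -1.59 0.51
t 10.9 pos [505.08   4.78  49.91] yaw -10.83 tilt [-0.0002  0.    ] F [-0.94  0.65 -2.89] M [-0.043  0.399 -0.038] open 9.67 40.0
fix x,y -13.44 3.76 Fx,Fy -1.05 0.47
t 10.95 pos [505.1    4.78  49.92] yaw -10.83 tilt [-0.0001  0.    ] F [-1.7   0.66 -1.76] M [ 0.02   0.396 -0.013] open 9.54 40.0
fix x,y -13.43 3.77 Fx,Fy -1.79 0.33
```

>>> arm_command(targets=[{"x": 0.0005,"y": -0.0001,"z": 0,"rx": 0,"ry": 0,"rz": 0,"claw": 255},{"x": 0.001,"y": -0.0002,"z": 0,"rx": 0,"ry": 0,"rz": 0,"claw": 255},{"x": 0.001,"y": -0.0002,"z": 0,"rx": 0,"ry": 0,"rz": 0,"claw": 255}])

```text
t: 11.2
tool_pos: [0.5052, 0.0048, 0.0498]
orientation: [-2.421, -2.001, 0.001]
force: [-4.5, 0.5, -1.3]
opening: 0.0094
gripper_force: 40.0
```

```bash
python3 -c "
from h import *
st();robot.read_camera('wrist');st();robot.read_camera('wrist');st()"
```

```text
t 11.2 pos [505.22   4.75  49.8 ] yaw -10.83 tilt [-0.001   0.0002] F [-4.5   0.54 -1.35] M [0.092 0.95  0.019] open 9.37 40.0
fix x,y -13.3 3.76 Fx,Fy -4.52 -0.3
t 11.25 pos [505.2    4.73  49.77] yaw -10.83 tilt [-0.001   0.0001] F [-4.68  1.85 -0.72] M [0.123 0.985 0.016] open 9.77 40.0
fix x,y -13.32 3.73 Fx,Fy -4.94 0.95
t 11.3 pos [505.17   4.75  49.74] yaw -10.83 tilt [-0.001   0.0001] F [-4.37  1.11 -1.73] M [ 0.156  1.07  -0.04 ] open 9.63 40.0
fix x,y -13.36 3.74 Fx,Fy -4.5 0.28
```

>>> arm_command(targets=[{"x": 0.0005,"y": -0.0001,"z": 0,"rx": 0,"ry": 0,"rz": 0,"claw": 255},{"x": 0.001,"y": -0.0002,"z": 0,"rx": 0,"ry": 0,"rz": 0,"claw": 255},{"x": 0.0015,"y": -0.0003,"z": 0,"rx": 0,"ry": 0,"rz": 0,"claw": 255},{"x": 0.0015,"y": -0.0003,"z": 0,"rx": 0,"ry": 0,"rz": 0,"claw": 255}])

```text
t: 11.63
tool_pos: [0.5053, 0.0047, 0.0496]
orientation: [-2.42, -2.001, 0.002]
force: [-7.2, 2.0, 1.3]
opening: 0.0098
gripper_force: 40.0
```

```bash
python3 -c "
from h import *
st();robot.read_camera('wrist');st();robot.read_camera('wrist');st()"
```

```text
t 11.6333 pos [505.34   4.72  49.56] yaw -10.83 tilt [-0.0024  0.0004] F [-7.25  2.04  1.26] M [0.16  1.614 0.051] open 9.8 40.0
fix x,y -13.18 3.74 Fx,Fy -7.5 0.66
t 11.6833 pos [505.29   4.72  49.52] yaw -10.83 tilt [-0.0024  0.0004] F [-7.5   2.56  1.21] M [ 0.238  1.564 -0.026] open 9.83 40.0
fix x,y -13.22 3.74 Fx,Fy -7.84 1.13
t 11.7333 pos [505.28   4.73  49.5 ] yaw -10.83 tilt [-0.0025  0.0004] F [-6.65  2.07  1.67] M [0.237 1.514 0.015] open 9.83 40.0
fix x,y -13.24 3.74 Fx,Fy -6.92 0.81
```

>>> arm_command(targets=[{"x": 0.0005,"y": -0.0001,"z": 0.0005,"rx": 0,"ry": 0,"rz": 0,"claw": 255},{"x": 0.001,"y": -0.0002,"z": 0.001,"rx": 0,"ry": 0,"rz": 0,"claw": 255},{"x": 0.0015,"y": -0.0003,"z": 0.001,"rx": 0,"ry": 0,"rz": 0,"claw": 255},{"x": 0.002,"y": -0.0004,"z": 0.001,"rx": 0,"ry": 0,"rz": 0,"claw": 255},{"x": 0.002,"y": -0.0004,"z": 0.001,"rx": 0,"ry": 0,"rz": 0,"claw": 255}])

```text
t: 12.15
tool_pos: [0.5054, 0.0047, 0.0495]
orientation: [-2.419, -2.0, 0.005]
force: [-9.1, 2.1, 1.0]
opening: 0.0096
gripper_force: 40.0
```

```bash
python3 -c "
from h import *
st();robot.read_camera('wrist');st();robot.read_camera('wrist');st()"
```

```text
t 12.15 pos [505.44   4.69  49.55] yaw -10.82 tilt [-0.0043  0.0007] F [-9.14  2.1   0.99] M [ 0.335  1.983 -0.022] open 9.58 40.0
fix x,y -13.07 3.73 Fx,Fy -9.37 0.38
t 12.2 pos [505.47   4.68  49.56] yaw -10.82 tilt [-0.0042  0.0006] F [-10.03   2.3    0.54] M [ 3.140e-01  2.008e+00 -1.000e-03] open 9.63 40.0
fix x,y -13.05 3.73 Fx,Fy -10.28 0.4
t 12.25 pos [505.47   4.69  49.56] yaw -10.83 tilt [-0.0042  0.0007] F [-9.19  1.68  0.31] M [0.328 2.013 0.004] open 9.4 40.0
fix x,y -13.05 3.75 Fx,Fy -9.34 -0.05
```

>>> arm_command(targets=[{"x": 0.0008,"y": -0.0001,"z": 0,"rx": 0,"ry": 0,"rz": 0,"claw": 255},{"x": 0.0016,"y": -0.0003,"z": 0.0005,"rx": 0,"ry": 0,"rz": 0,"claw": 255},{"x": 0.0024,"y": -0.0004,"z": 0.0005,"rx": 0,"ry": 0,"rz": 0,"claw": 255},{"x": 0.0032,"y": -0.0006,"z": 0.001,"rx": 0,"ry": 0,"rz": 0,"claw": 255},{"x": 0.0032,"y": -0.0006,"z": 0.001,"rx": 0,"ry": 0,"rz": 0,"claw": 255}])

```text
t: 12.67
tool_pos: [0.5057, 0.0046, 0.0495]
orientation: [-2.417, -1.999, 0.008]
force: [-14.0, 3.2, 2.8]
opening: 0.0098
gripper_force: 40.0
```

```bash
python3 -c "
from h import *
st();robot.read_camera('wrist');st();robot.read_camera('wrist');st()"
```

```text
t 12.6667 pos [505.75   4.63  49.54] yaw -10.82 tilt [-0.0072  0.0011] F [-14.     3.25   2.79] M [ 0.498  2.895 -0.027] open 9.82 40.0
fix x,y -12.76 3.74 Fx,Fy -14.36 0.6
t 12.7167 pos [505.72   4.66  49.52] yaw -10.82 tilt [-0.0072  0.0011] F [-14.44   2.48   2.44] M [ 0.454  2.875 -0.019] open 9.73 40.0
fix x,y -12.8 3.76 Fx,Fy -14.65 -0.23
t 12.7667 pos [505.76   4.66  49.58] yaw -10.81 tilt [-0.0071  0.0011] F [-14.26   3.31   3.62] M [0.484 2.857 0.026] open 9.61 40.0
fix x,y -12.76 3.77 Fx,Fy -14.63 0.62
```

>>> arm_command(targets=[{"x": 0.0005,"y": -0.0001,"z": 0,"rx": 0,"ry": 0,"rz": 0,"claw": 255},{"x": 0.001,"y": -0.0002,"z": 0,"rx": 0,"ry": 0,"rz": 0,"claw": 255},{"x": 0.0012,"y": -0.0002,"z": 0,"rx": 0,"ry": 0,"rz": 0,"claw": 255},{"x": 0.0012,"y": -0.0002,"z": 0,"rx": 0,"ry": 0,"rz": 0,"claw": 255},{"x": 0.0012,"y": -0.0002,"z": 0,"rx": 0,"ry": 0,"rz": 0,"claw": 255},{"x": 0.0012,"y": -0.0002,"z": 0,"rx": 0,"ry": 0,"rz": 0,"claw": 255},{"x": 0.0012,"y": -0.0002,"z": 0,"rx": 0,"ry": 0,"rz": 0,"claw": 255},{"x": 0.0012,"y": -0.0002,"z": 0,"rx": 0,"ry": 0,"rz": 0,"claw": 255}])

```text
t: 13.43
tool_pos: [0.5059, 0.0046, 0.0496]
orientation: [-2.416, -1.998, 0.009]
force: [-16.6, 2.3, 5.6]
opening: 0.0098
gripper_force: 40.0
```

```bash
python3 - <<'E'
from h import *
st();p,d,c=snap('wrist');st();p,d,c=snap('top');st()
cv2.imwrite('pics/t2.png',cv2.resize(p[235:375,245:405][...,::-1],(686,600),interpolation=cv2.INTER_CUBIC))
E
```

```text
t 13.4333 pos [505.93   4.61  49.56] yaw -10.81 tilt [-0.008   0.0012] F [-16.64   2.32   5.59] M [ 0.534  3.328 -0.029] open 9.78 40.0
fix x,y -12.58 3.75 Fx,Fy -16.78 -0.8
t 13.4833 pos [505.95   4.61  49.58] yaw -10.81 tilt [-0.008   0.0012] F [-17.26   2.69   6.02] M [0.626 3.386 0.023] open 9.57 40.0
fix x,y -12.56 3.75 Fx,Fy -17.46 -0.54
t 13.5333 pos [505.93   4.62  49.56] yaw -10.82 tilt [-0.008   0.0012] F [-15.88   2.92   6.35] M [ 0.543  3.361 -0.019] open 9.74 40.0
fix x,y -12.58 3.76 Fx,Fy -16.15 -0.06
```

>>> arm_command(targets=[{"x": 0,"y": 0,"z": 0.001,"rx": 0,"ry": 0,"rz": 0,"claw": 255},{"x": 0,"y": 0,"z": 0.002,"rx": 0,"ry": 0,"rz": 0,"claw": 255},{"x": 0,"y": 0,"z": 0.002,"rx": 0,"ry": 0,"rz": 0,"claw": 255},{"x": 0,"y": 0,"z": 0.002,"rx": 0,"ry": 0,"rz": 0,"claw": 255},{"x": 0,"y": 0,"z": 0.002,"rx": 0,"ry": 0,"rz": 0,"claw": 255},{"x": 0,"y": 0,"z": 0.002,"rx": 0,"ry": 0,"rz": 0,"claw": 255},{"x": 0,"y": 0,"z": 0.002,"rx": 0,"ry": 0,"rz": 0,"claw": 255}])

```text
t: 14.12
tool_pos: [0.5058, 0.0046, 0.0497]
orientation: [-2.416, -1.998, 0.009]
force: [-13.0, 4.1, -3.9]
opening: 0.0095
gripper_force: 40.0
```

```bash
python3 - <<'E'
from h import *
st();p,d,c=snap('wrist');st();p,d,c=snap('wrist');st()
E
```

```text
t 14.1167 pos [505.76   4.62  49.7 ] yaw -10.82 tilt [-0.0082  0.0012] F [-13.04   4.09  -3.85] M [ 0.478  2.607 -0.041] open 9.46 40.0
fix x,y -12.75 3.72 Fx,Fy -13.57 1.61
t 14.1667 pos [505.74   4.61  49.68] yaw -10.82 tilt [-0.0083  0.0012] F [-12.17   2.41  -2.12] M [ 0.511  2.598 -0.091] open 9.84 40.0
fix x,y -12.77 3.72 Fx,Fy -12.4 0.12
t 14.2167 pos [505.75   4.61  49.68] yaw -10.82 tilt [-0.0082  0.0012] F [-13.24   3.23  -2.65] M [0.546 2.59  0.022] open 9.88 40.0
fix x,y -12.76 3.72 Fx,Fy -13.6 0.73
```

>>> arm_command(targets=[{"x": 0.0008,"y": -0.0001,"z": 0.0002,"rx": 0,"ry": 0,"rz": 0,"claw": 255},{"x": 0.0016,"y": -0.0003,"z": 0.0005,"rx": 0,"ry": 0,"rz": 0,"claw": 255},{"x": 0.0016,"y": -0.0003,"z": 0.0005,"rx": 0,"ry": 0,"rz": 0,"claw": 255},{"x": 0.0016,"y": -0.0003,"z": 0.0005,"rx": 0,"ry": 0,"rz": 0,"claw": 255},{"x": 0.0016,"y": -0.0003,"z": 0.0005,"rx": 0,"ry": 0,"rz": 0,"claw": 255},{"x": 0.0016,"y": -0.0003,"z": 0.0005,"rx": 0,"ry": 0,"rz": 0,"claw": 255},{"x": 0.0016,"y": -0.0003,"z": 0.0005,"rx": 0,"ry": 0,"rz": 0,"claw": 255},{"x": 0.0016,"y": -0.0003,"z": 0.0005,"rx": 0,"ry": 0,"rz": 0,"claw": 255}])

```text
t: 14.88
tool_pos: [0.5059, 0.0046, 0.0496]
orientation: [-2.415, -1.997, 0.01]
force: [-14.2, 3.3, -1.5]
opening: 0.0099
gripper_force: 40.0
```

```bash
python3 - <<'E'
from h import *
st();p,d,c=snap('top');st();p,d,c=snap('wrist');st()
cv2.imwrite('pics/w4.png',p[60:420,160:640][...,::-1])
E
```

```text
t 14.8833 pos [505.88   4.61  49.64] yaw -10.82 tilt [-0.0097  0.0015] F [-14.2    3.26  -1.48] M [ 0.564  3.056 -0.02 ] open 9.9 40.0
fix x,y -12.63 3.74 Fx,Fy -14.56 0.58
t 14.9333 pos [505.93   4.58  49.67] yaw -10.82 tilt [-0.0096  0.0014] F [-14.12   3.58  -1.95] M [0.563 2.993 0.009] open 9.86 40.0
fix x,y -12.57 3.72 Fx,Fy -14.53 0.91
t 14.9833 pos [505.9    4.6   49.68] yaw -10.81 tilt [-0.0096  0.0014] F [-14.91   3.04  -2.42] M [0.56  3.034 0.023] open 9.94 40.0
fix x,y -12.6 3.74 Fx,Fy -15.22 0.23
```

View pics/w4.png

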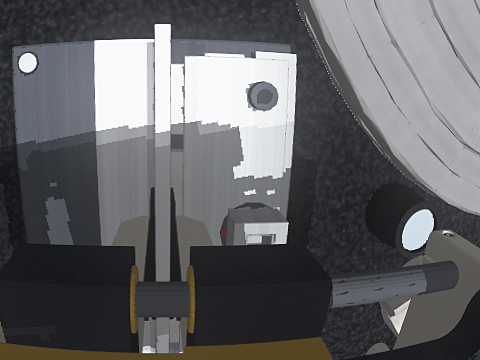

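The crop shows the straightedge's face at u≈170, with the blanks pushed mostly under the strip edge (u≈184) in one line. The press is about 15 N with near-zero yaw moment. Now I'll back off gently and lift.

>>> arm_command(targets=[{"x": -0.005,"y": 0.0009,"z": 0,"rx": 0,"ry": 0,"rz": 0,"claw": 255},{"x": -0.01,"y": 0.0018,"z": 0,"rx": 0,"ry": 0,"rz": 0,"claw": 255},{"x": -0.02,"y": 0.0037,"z": 0.002,"rx": 0,"ry": 0,"rz": 0,"claw": 255},{"x": -0.04,"y": 0.0075,"z": 0.004,"rx": 0,"ry": 0,"rz": 0,"claw": 255},{"x": -0.07,"y": 0.0131,"z": 0.03,"rx": 0,"ry": 0,"rz": 0,"claw": 255},{"x": -0.1,"y": 0.0187,"z": 0.08,"rx": 0,"ry": 0,"rz": 0,"claw": 255},{"x": -0.1,"y": 0.0187,"z": 0.14,"rx": 0,"ry": 0,"rz": 0,"claw": 255},{"x": -0.1,"y": 0.0187,"z": 0.2,"rx": 0,"ry": 0,"rz": 0,"claw": 255},{"x": -0.1,"y": 0,"z": 0.2,"rx": 0,"ry": 0,"rz": 0.06,"claw": 255},{"x": -0.1,"y": -0.03,"z": 0.2,"rx": 0,"ry": 0,"rz": 0.12,"claw": 255}])

```text
t: 15.82
tool_pos: [0.4632, -0.011, 0.1561]
orientation: [2.152, 2.28, 0.008]
force: [0.2, 0.3, -4.2]
opening: 0.0095
gripper_force: 40.0
```

```bash
python3 -c "
from h import *
st()"
```

```text
t 15.8167 pos [463.15 -11.01 156.1 ] yaw 3.3 tilt [ 0.0085 -0.0007] F [ 0.22  0.28 -4.18] M [-0.095  0.104  0.056] open 9.47 40.0
fix x,y -51.74 -19.5 Fx,Fy 0.17 0.32
```

>>> arm_command(targets=[{"x": 0,"y": -0.03,"z": 0,"rx": 0,"ry": 0,"rz": 0.06,"claw": 255},{"x": 0,"y": -0.08,"z": 0,"rx": 0,"ry": 0,"rz": 0.12,"claw": 255},{"x": 0,"y": -0.13,"z": 0,"rx": 0,"ry": 0,"rz": 0.18,"claw": 255},{"x": 0,"y": -0.18,"z": 0,"rx": 0,"ry": 0,"rz": 0.24,"claw": 255},{"x": 0,"y": -0.23,"z": 0,"rx": 0,"ry": 0,"rz": 0.3,"claw": 255},{"x": 0.01,"y": -0.28,"z": 0,"rx": 0,"ry": 0,"rz": 0.36,"claw": 255},{"x": 0.02,"y": -0.33,"z": 0,"rx": 0,"ry": 0,"rz": 0.42,"claw": 255},{"x": 0.03,"y": -0.38,"z": 0,"rx": 0,"ry": 0,"rz": 0.48,"claw": 255},{"x": 0.04,"y": -0.43,"z": 0,"rx": 0,"ry": 0,"rz": 0.54,"claw": 255},{"x": 0.042,"y": -0.48,"z": 0,"rx": 0,"ry": 0,"rz": 0.6,"claw": 255}])

```text
t: 16.65
tool_pos: [0.4825, -0.2531, 0.1531]
orientation: [0.491, 3.1, -0.002]
force: [0.8, -0.2, -3.3]
opening: 0.0097
gripper_force: 40.0
```

>>> arm_command(targets=[{"x": 0,"y": 0,"z": 0,"rx": 0,"ry": 0,"rz": 0.06,"claw": 255},{"x": 0,"y": 0,"z": 0,"rx": 0,"ry": 0,"rz": 0.12,"claw": 255},{"x": 0,"y": 0,"z": 0,"rx": 0,"ry": 0,"rz": 0.18,"claw": 255},{"x": 0,"y": 0,"z": -0.05,"rx": 0,"ry": 0,"rz": 0.21,"claw": 255},{"x": 0,"y": 0,"z": -0.12,"rx": 0,"ry": 0,"rz": 0.21,"claw": 255},{"x": 0,"y": 0,"z": -0.19,"rx": 0,"ry": 0,"rz": 0.21,"claw": 255},{"x": 0,"y": 0,"z": -0.2,"rx": 0,"ry": 0,"rz": 0.21,"claw": 255},{"x": 0,"y": 0,"z": -0.2,"rx": 0,"ry": 0,"rz": 0.21,"claw": 255},{"x": 0,"y": 0,"z": -0.2,"rx": 0,"ry": 0,"rz": 0.21,"claw": 255}])

```text
t: 17.4
tool_pos: [0.4821, -0.2518, 0.0537]
orientation: [-0.157, 3.136, -0.001]
force: [-0.3, -0.2, -3.6]
opening: 0.0097
gripper_force: 40.0
```

```bash
python3 -c "
from h import *
st()"
```

```text
t 17.4 pos [ 482.15 -251.77   53.69] yaw 95.74 tilt [ 0.0012 -0.0009] F [-0.27 -0.23 -3.57] M [ 0.063  0.019 -0.015] open 9.65 40.0
fix x,y 11.43 -252.61 Fx,Fy -0.22 -0.28
```

>>> arm_command(targets=[{"x": 0,"y": 0,"z": -0.016,"rx": 0,"ry": 0,"rz": 0,"claw": 255},{"x": 0,"y": 0,"z": -0.026,"rx": 0,"ry": 0,"rz": 0,"claw": 255},{"x": 0,"y": 0,"z": -0.026,"rx": 0,"ry": 0,"rz": 0,"claw": 255},{"x": 0,"y": 0,"z": -0.026,"rx": 0,"ry": 0,"rz": 0,"claw": 255},{"x": 0,"y": 0,"z": -0.028,"rx": 0,"ry": 0,"rz": 0,"claw": 255},{"x": 0,"y": 0,"z": -0.028,"rx": 0,"ry": 0,"rz": 0,"claw": 255}])

```text
t: 17.9
tool_pos: [0.4816, -0.2514, 0.0385]
orientation: [-0.157, 3.137, -0.001]
force: [-0.2, 0.0, -3.9]
opening: 0.0095
gripper_force: 40.0
```

>>> arm_command(targets=[{"x": 0,"y": 0,"z": -0.001,"rx": 0,"ry": 0,"rz": 0,"claw": 255},{"x": 0,"y": 0,"z": -0.002,"rx": 0,"ry": 0,"rz": 0,"claw": 255},{"x": 0,"y": 0,"z": -0.002,"rx": 0,"ry": 0,"rz": 0,"claw": 255}])

```text
t: 18.15
tool_pos: [0.4816, -0.2514, 0.038]
orientation: [-0.157, 3.137, -0.0]
force: [-2.4, 1.1, 5.4]
opening: 0.0098
gripper_force: 40.0
```

>>> arm_command(targets=[{"x": 0,"y": 0,"z": 0,"rx": 0,"ry": 0,"rz": 0,"claw": 100},{"x": 0,"y": 0,"z": 0,"rx": 0,"ry": 0,"rz": 0,"claw": 100},{"x": 0,"y": 0,"z": 0.002,"rx": 0,"ry": 0,"rz": 0,"claw": 100},{"x": 0,"y": 0,"z": 0.004,"rx": 0,"ry": 0,"rz": 0,"claw": 100},{"x": 0,"y": 0,"z": 0.01,"rx": 0,"ry": 0,"rz": 0,"claw": 100},{"x": 0,"y": 0,"z": 0.07,"rx": 0,"ry": 0,"rz": 0,"claw": 100},{"x": 0,"y": 0,"z": 0.15,"rx": 0,"ry": 0,"rz": 0,"claw": 100},{"x": 0,"y": 0,"z": 0.23,"rx": 0,"ry": 0,"rz": 0,"claw": 100},{"x": 0,"y": 0,"z": 0.26,"rx": 0,"ry": 0,"rz": 0,"claw": 100},{"x": 0,"y": 0,"z": 0.26,"rx": 0,"ry": 0,"rz": 0,"claw": 100}])

```text
t: 18.98
tool_pos: [0.4843, -0.2531, 0.1736]
orientation: [-0.157, 3.13, -0.009]
force: [0.7, 0.0, 0.4]
opening: 0.0562
gripper_force: 0.0
```

```bash
python3 - <<'E'
from h import *
st()
p,d,c=snap('top');np.savez('t3.npz',p=p);q=p.astype(int)
roi=np.zeros(q.shape[:2],bool);roi[235:375,250:400]=1
red=(q[...,0]>150)&(q[...,1]<90)&roi
[print('key',[np.round(x,1) for x in r]) for r in rect(red,c,.094)]
cv2.imwrite('pics/t3.png',cv2.resize(p[230:390,240:480][...,::-1],(800,533),interpolation=cv2.INTER_CUBIC))
E
```

```text
t 18.9833 pos [ 484.32 -253.11  173.61] yaw 95.74 tilt [ 0.0083 -0.0054] F [0.65 0.05 0.37] M [ 0.042  0.018 -0.001] open 56.25 0.0
fix x,y 13.81 -253.53 Fx,Fy 0.63 0.17
key [np.float64(521.1), np.float64(-114.8), np.float64(54.2), np.float64(10.0), np.float64(-18.2), array([384., 286.])]
```

View pics/t3.png

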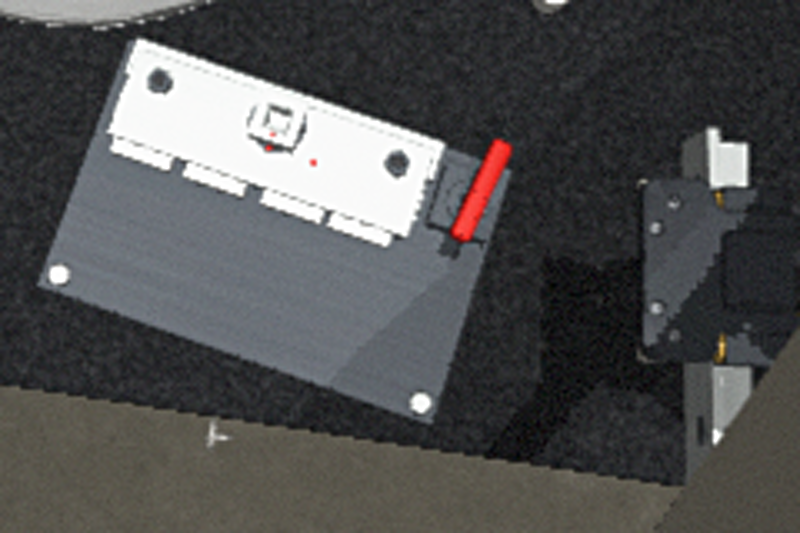

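The crop shows all four blanks protruding equally in one line below the strip edge, the straightedge standing at right under the gripper, and the key untouched at (482,190). Next is the key.

>>> arm_command(targets=[{"x": 0.02,"y": 0.075,"z": 0.06,"rx": 0,"ry": 0,"rz": -0.06,"claw": 100},{"x": 0.04,"y": 0.15,"z": 0.1,"rx": 0,"ry": 0,"rz": -0.12,"claw": 100},{"x": 0.06,"y": 0.22,"z": 0.1,"rx": 0,"ry": 0,"rz": -0.18,"claw": 100},{"x": 0.073,"y": 0.275,"z": 0.1,"rx": 0,"ry": 0,"rz": -0.209,"claw": 100},{"x": 0.073,"y": 0.275,"z": 0.1,"rx": 0,"ry": 0,"rz": -0.209,"claw": 100},{"x": 0.073,"y": 0.275,"z": 0.1,"rx": 0,"ry": 0,"rz": -0.209,"claw": 100},{"x": 0.073,"y": 0.275,"z": 0.1,"rx": 0,"ry": 0,"rz": -0.209,"claw": 100},{"x": 0.073,"y": 0.275,"z": 0.1,"rx": 0,"ry": 0,"rz": -0.209,"claw": 100},{"x": 0.073,"y": 0.275,"z": 0.1,"rx": 0,"ry": 0,"rz": -0.209,"claw": 100}])

```text
t: 19.78
tool_pos: [0.5173, -0.1149, 0.2163]
orientation: [-0.499, -3.1, 0.0]
force: [-0.6, -0.3, -0.6]
opening: 0.0563
gripper_force: 0.0
```

```bash
python3 - <<'E'
from h import *
st()
p,d,c=snap('wrist');q=p.astype(int);st()
red=(q[...,0]>130)&(q[...,1]<80)&(q[...,2]<80)
k,_=cv2.findContours(red.astype(np.uint8),cv2.RETR_EXTERNAL,cv2.CHAIN_APPROX_NONE)
for r in k:
    if cv2.contourArea(r)<100: continue
    for h in (.094,.086):
        w=fray(r.reshape(-1,2),c,h)*1000;(a,b,t)=cv2.minAreaRect(w.astype(np.float32));print(h,r.reshape(-1,2).mean(0),np.round(a,1),np.round(b,1),round(t,1))
np.savez('w5.npz',p=p,**{k:c[k] for k in c});cv2.imwrite('pics/w5.png',p[...,::-1])
E
```

```text
t 19.7833 pos [ 517.28 -114.85  216.32] yaw 71.73 tilt [-0.0014  0.0002] F [-0.55 -0.34 -0.57] M [ 0.005 -0.017 -0.008] open 56.27 0.0
fix x,y 20.65 -111.56 Fx,Fy -0.48 -0.43
t 19.8333 pos [ 517.41 -114.84  216.57] yaw 71.72 tilt [-0.001   0.0002] F [ 0.28  0.42 -0.88] M [ 0.023 -0.027 -0.001] open 56.47 0.0
fix x,y 20.77 -111.52 Fx,Fy 0.2 0.46
0.094 [321. 239.] [ 519.7 -116.6] [ 9.4 55.7] 71.8
0.086 [321. 239.] [ 521.7 -117.3] [ 9.7 57.3] 71.8
```

View pics/w5.png

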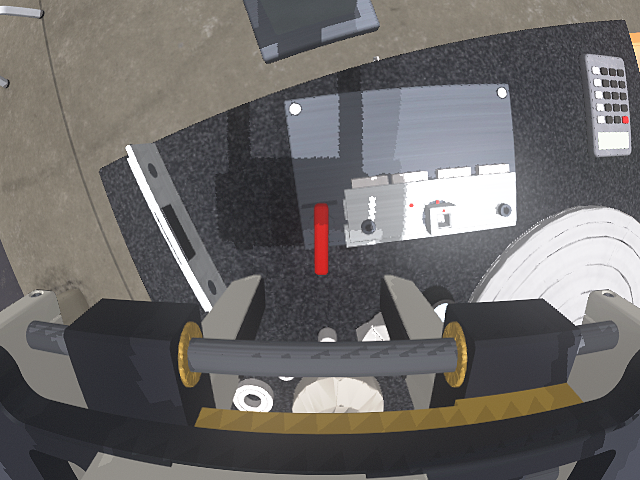

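The wrist picture shows the red bar at (321,239) between the fingers, the socket mouth near (442,219) and the straightedge standing at left.

>>> arm_command(targets=[{"x": 0.0054,"y": -0.0036,"z": -0.08,"rx": 0,"ry": 0,"rz": 0,"claw": 100},{"x": 0.0054,"y": -0.0036,"z": -0.15,"rx": 0,"ry": 0,"rz": 0,"claw": 100},{"x": 0.0054,"y": -0.0036,"z": -0.21,"rx": 0,"ry": 0,"rz": 0,"claw": 100},{"x": 0.0054,"y": -0.0036,"z": -0.25,"rx": 0,"ry": 0,"rz": 0,"claw": 100},{"x": 0.0054,"y": -0.0036,"z": -0.271,"rx": 0,"ry": 0,"rz": 0,"claw": 100},{"x": 0.0054,"y": -0.0036,"z": -0.271,"rx": 0,"ry": 0,"rz": 0,"claw": 100},{"x": 0.0054,"y": -0.0036,"z": -0.271,"rx": 0,"ry": 0,"rz": 0,"claw": 100},{"x": 0.0054,"y": -0.0036,"z": -0.271,"rx": 0,"ry": 0,"rz": 0,"claw": 100}])

```text
t: 20.5
tool_pos: [0.5219, -0.1163, 0.0836]
orientation: [0.497, 3.099, -0.001]
force: [0.7, 1.2, 0.1]
opening: 0.0564
gripper_force: 0.0
```

```bash
python3 - <<'E'
from h import *
st()
z=np.load('w5.npz');c={k:z[k] for k in('intrinsics','origin','orientation')};p=z['p']
w=fray([[442,219]],c,.046)*1000;print('socket',w,'key->socket',w-[519.9,-116.6])
g=cv2.resize(p[190:250,405:485][...,::-1],(800,600),interpolation=cv2.INTER_CUBIC);cv2.imwrite('pics/sock.png',g)
E
```

```text
t 20.5 pos [ 521.86 -116.26   83.59] yaw 71.77 tilt [ 0.0026 -0.0009] F [0.72 1.24 0.13] M [-0.03  -0.002 -0.05 ] open 56.36 0.0
fix x,y 25.41 -112.09 Fx,Fy 0.48 1.35
socket [[548.06970858  -9.10208011]] key->socket [[ 28.16970858 107.49791989]]
```

View pics/sock.png

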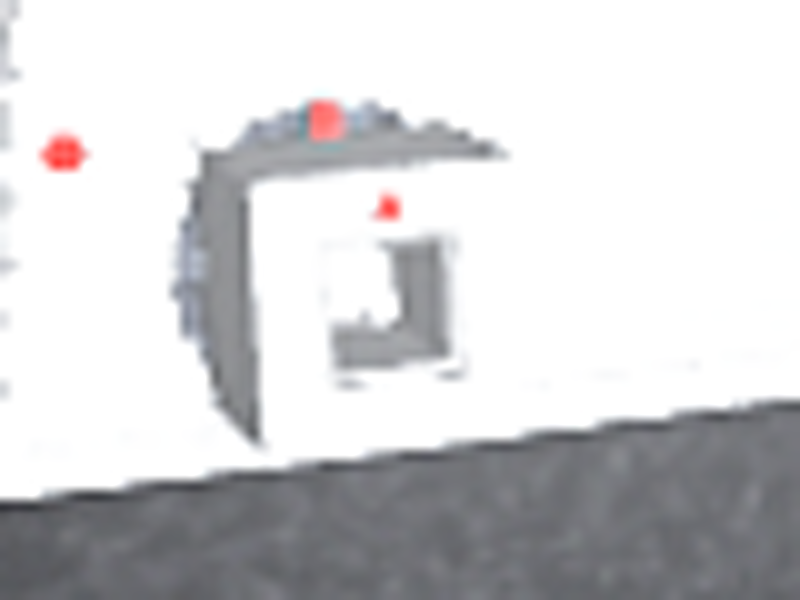

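The crop shows the square socket mouth centred at crop (392,310), i.e. pixel (444,221). That is about 29 mm and 109.5 mm from the key in world x and y, agreeing with the given geometry. I'm closing on the bar.

>>> arm_command(targets=[{"x": 0,"y": 0,"z": -0.002,"rx": 0,"ry": 0,"rz": 0,"claw": 255},{"x": 0,"y": 0,"z": -0.002,"rx": 0,"ry": 0,"rz": 0,"claw": 255},{"x": 0,"y": 0,"z": -0.002,"rx": 0,"ry": 0,"rz": 0,"claw": 255},{"x": 0,"y": 0,"z": -0.002,"rx": 0,"ry": 0,"rz": 0,"claw": 255},{"x": 0,"y": 0,"z": -0.002,"rx": 0,"ry": 0,"rz": 0,"claw": 255},{"x": 0,"y": 0,"z": -0.002,"rx": 0,"ry": 0,"rz": 0,"claw": 255},{"x": 0,"y": 0,"z": -0.002,"rx": 0,"ry": 0,"rz": 0,"claw": 255},{"x": 0,"y": 0,"z": -0.002,"rx": 0,"ry": 0,"rz": 0,"claw": 255},{"x": 0,"y": 0,"z": -0.002,"rx": 0,"ry": 0,"rz": 0,"claw": 255},{"x": 0,"y": 0,"z": -0.002,"rx": 0,"ry": 0,"rz": 0,"claw": 255}], squeeze=55)

```text
t: 21.33
tool_pos: [0.5205, -0.1155, 0.0806]
orientation: [-0.497, -3.102, -0.0]
force: [-1.0, -0.2, -0.2]
opening: 0.0103
gripper_force: 55.0
```

```bash
python3 - <<'E'
from h import *
st()
z=np.load('w5.npz');c={k:z[k] for k in('intrinsics','origin','orientation')}
w=fray([[444.2,221]],c,.046)*1000;print('socket',w,'key->socket',w-[519.9,-116.6])
E
```

```text
t 21.3333 pos [ 520.52 -115.53   80.58] yaw 71.79 tilt [-0.0002  0.0001] F [-1.03 -0.16 -0.25] M [0.062 0.037 0.021] open 10.25 55.0
fix x,y 23.96 -111.62 Fx,Fy -0.98 -0.35
socket [[550.56080289  -7.48585533]] key->socket [[ 30.66080289 109.11414467]]
```

>>> arm_command(targets=[{"x": 0,"y": 0,"z": 0.03,"rx": 0,"ry": 0,"rz": 0,"claw": 255},{"x": 0,"y": 0,"z": 0.08,"rx": 0,"ry": 0,"rz": 0,"claw": 255},{"x": 0,"y": 0.02,"z": 0.08,"rx": 0,"ry": 0,"rz": 0.03,"claw": 255},{"x": 0.02,"y": 0.08,"z": 0.08,"rx": 0,"ry": 0,"rz": 0.0646,"claw": 255},{"x": 0.04,"y": 0.14,"z": 0.08,"rx": 0,"ry": 0,"rz": 0.0646,"claw": 255},{"x": 0.055,"y": 0.2,"z": 0.08,"rx": 0,"ry": 0,"rz": 0.0646,"claw": 255},{"x": 0.0582,"y": 0.2176,"z": 0.08,"rx": 0,"ry": 0,"rz": 0.0646,"claw": 255},{"x": 0.0582,"y": 0.2176,"z": 0.08,"rx": 0,"ry": 0,"rz": 0.0646,"claw": 255},{"x": 0.0582,"y": 0.2176,"z": 0.08,"rx": 0,"ry": 0,"rz": 0.0646,"claw": 255},{"x": 0.0582,"y": 0.2176,"z": 0.08,"rx": 0,"ry": 0,"rz": 0.0646,"claw": 255}])

```text
t: 22.17
tool_pos: [0.5493, -0.0077, 0.1204]
orientation: [-0.296, -3.127, 0.001]
force: [-0.0, -0.0, -1.4]
opening: 0.0105
gripper_force: 55.0
```

```bash
python3 - <<'E'
from h import *
st()
p,d,c=snap('top');q=p.astype(int);st()
red=(q[...,0]>150)&(q[...,1]<90);red[:235]=0;red[375:]=0;red[:,:250]=0;red[:,400:]=0
[print('key',[np.round(x,1) for x in r]) for r in rect(red,c,.135)]
p,d,c=snap('wrist');st()
cv2.imwrite('pics/w6.png',p[150:450,160:560][...,::-1])
E
```

```text
t 22.1667 pos [549.33  -7.74 120.42] yaw 79.18 tilt [-0.0006 -0.0005] F [-0.01 -0.03 -1.37] M [0.062 0.002 0.01 ] open 10.54 55.0
fix x,y 32.35 -0.36 Fx,Fy -0.01 -0.03
t 22.2167 pos [549.37  -7.97 120.48] yaw 79.14 tilt [-0.0005 -0.0005] F [ 0.57 -0.44 -1.34] M [0.03  0.004 0.045] open 10.25 55.0
fix x,y 32.44 -0.58 Fx,Fy 0.64 -0.33
t 22.2667 pos [549.39  -8.03 120.54] yaw 79.11 tilt [-0.0004 -0.0003] F [ 0.83  0.14 -0.77] M [-0.057 -0.031 -0.035] open 10.33 55.0
fix x,y 32.47 -0.64 Fx,Fy 0.79 0.3
```

>>> arm_command(targets=[{"x": 0.0004,"y": 0.002,"z": -0.012,"rx": 0,"ry": 0,"rz": 0,"claw": 255},{"x": 0.0004,"y": 0.002,"z": -0.02,"rx": 0,"ry": 0,"rz": 0,"claw": 255},{"x": 0.0004,"y": 0.002,"z": -0.023,"rx": 0,"ry": 0,"rz": 0,"claw": 255},{"x": 0.0004,"y": 0.002,"z": -0.026,"rx": 0,"ry": 0,"rz": 0,"claw": 255},{"x": 0.0004,"y": 0.002,"z": -0.029,"rx": 0,"ry": 0,"rz": 0,"claw": 255},{"x": 0.0004,"y": 0.002,"z": -0.031,"rx": 0,"ry": 0,"rz": 0,"claw": 255},{"x": 0.0004,"y": 0.002,"z": -0.033,"rx": 0,"ry": 0,"rz": 0,"claw": 255},{"x": 0.0004,"y": 0.002,"z": -0.035,"rx": 0,"ry": 0,"rz": 0,"claw": 255}])

```text
t: 22.93
tool_pos: [0.5503, -0.0059, 0.104]
orientation: [0.296, 3.127, -0.0]
force: [-1.3, -2.3, 0.8]
opening: 0.0104
gripper_force: 55.0
```

```bash
python3 -c "
from h import *
st()"
```

```text
t 22.9333 pos [550.31  -5.89 103.96] yaw 79.2 tilt [ 0.0009 -0.0004] F [-1.35 -2.26  0.77] M [-0.409  0.496 -0.011] open 10.4 55.0
fix x,y 32.98 1.63 Fx,Fy -0.91 -2.47
```

>>> arm_command(targets=[{"x": -0.001,"y": -0.0015,"z": 0,"rx": 0,"ry": 0,"rz": 0,"claw": 255},{"x": -0.0014,"y": -0.002,"z": -0.003,"rx": 0,"ry": 0,"rz": 0,"claw": 255},{"x": -0.0014,"y": -0.002,"z": -0.006,"rx": 0,"ry": 0,"rz": 0,"claw": 255},{"x": -0.0014,"y": -0.002,"z": -0.009,"rx": 0,"ry": 0,"rz": 0,"claw": 255},{"x": -0.0014,"y": -0.002,"z": -0.012,"rx": 0,"ry": 0,"rz": 0,"claw": 255},{"x": -0.0014,"y": -0.002,"z": -0.012,"rx": 0,"ry": 0,"rz": 0,"claw": 255}])

```text
t: 23.43
tool_pos: [0.5488, -0.0067, 0.0966]
orientation: [-0.296, -3.127, -0.0]
force: [-0.7, -0.2, -1.6]
opening: 0.0107
gripper_force: 55.0
```

```bash
python3 -c "
from h import *
st()"
```

```text
t 23.4333 pos [548.85  -6.66  96.56] yaw 79.2 tilt [-0.0008  0.0001] F [-0.73 -0.18 -1.65] M [ 0.008  0.057 -0.027] open 10.73 55.0
fix x,y 31.68 0.61 Fx,Fy -0.69 -0.31
```

>>> arm_command(targets=[{"x": 0,"y": 0,"z": -0.003,"rx": 0,"ry": 0,"rz": 0,"claw": 255},{"x": 0,"y": 0,"z": -0.006,"rx": 0,"ry": 0,"rz": 0,"claw": 255},{"x": 0,"y": 0,"z": -0.008,"rx": 0,"ry": 0,"rz": 0,"claw": 255},{"x": 0,"y": 0,"z": -0.01,"rx": 0,"ry": 0,"rz": 0,"claw": 255},{"x": 0,"y": 0,"z": -0.01,"rx": 0,"ry": 0,"rz": 0,"claw": 255},{"x": 0,"y": 0,"z": -0.01,"rx": 0,"ry": 0,"rz": 0,"claw": 255}])

```text
t: 23.93
tool_pos: [0.5495, -0.0068, 0.0927]
orientation: [0.296, 3.127, -0.0]
force: [-2.1, 0.2, 4.3]
opening: 0.0101
gripper_force: 55.0
```

```bash
python3 -c "
from h import *
st()"
```

```text
t 23.9333 pos [549.45  -6.79  92.71] yaw 79.19 tilt [ 0.0005 -0.0001] F [-2.1   0.21  4.29] M [0.026 0.376 0.069] open 10.12 55.0
fix x,y 32.3 0.59 Fx,Fy -2.1 -0.18
```

>>> arm_command(targets=[{"x": -0.0006,"y": 0,"z": 0,"rx": 0,"ry": 0,"rz": -0.05,"claw": 255},{"x": -0.0006,"y": 0,"z": 0,"rx": 0,"ry": 0,"rz": -0.1,"claw": 255},{"x": -0.0006,"y": 0,"z": 0,"rx": 0,"ry": 0,"rz": -0.15,"claw": 255},{"x": -0.0006,"y": 0,"z": 0,"rx": 0,"ry": 0,"rz": -0.2,"claw": 255},{"x": -0.0006,"y": 0,"z": 0,"rx": 0,"ry": 0,"rz": -0.25,"claw": 255},{"x": -0.0006,"y": 0,"z": 0,"rx": 0,"ry": 0,"rz": -0.3,"claw": 255},{"x": -0.0006,"y": 0,"z": 0,"rx": 0,"ry": 0,"rz": -0.35,"claw": 255},{"x": -0.0006,"y": 0,"z": 0,"rx": 0,"ry": 0,"rz": -0.4,"claw": 255}], squeeze=60)

```text
t: 24.6
tool_pos: [0.5498, -0.0065, 0.0927]
orientation: [1.496, 2.761, 0.002]
force: [1.4, 0.4, 0.9]
opening: 0.0106
gripper_force: 60.1
```

```bash
python3 -c "
from h import *
st()"
```

```text
t 24.6 pos [549.77  -6.51  92.73] yaw 33.09 tilt [0.002  0.0003] F [1.44 0.36 0.87] M [ 0.25  -0.384  0.238] open 10.55 60.1
fix x,y 32.56 0.93 Fx,Fy 1.35 0.62
```

>>> arm_command(targets=[{"x": 0,"y": 0,"z": -0.001,"rx": 0,"ry": 0,"rz": -0.05,"claw": 255},{"x": 0,"y": 0,"z": -0.001,"rx": 0,"ry": 0,"rz": -0.1,"claw": 255},{"x": 0,"y": 0,"z": -0.001,"rx": 0,"ry": 0,"rz": -0.14,"claw": 255},{"x": 0,"y": 0,"z": -0.001,"rx": 0,"ry": 0,"rz": -0.18,"claw": 255},{"x": 0,"y": 0,"z": -0.001,"rx": 0,"ry": 0,"rz": -0.21,"claw": 255},{"x": 0,"y": 0,"z": -0.001,"rx": 0,"ry": 0,"rz": -0.23,"claw": 255},{"x": 0,"y": 0,"z": -0.001,"rx": 0,"ry": 0,"rz": -0.245,"claw": 255},{"x": 0,"y": 0,"z": -0.001,"rx": 0,"ry": 0,"rz": -0.245,"claw": 255}])

```text
t: 25.27
tool_pos: [0.5503, -0.0066, 0.0927]
orientation: [2.116, 2.319, 0.003]
force: [3.0, 0.5, 2.8]
opening: 0.0103
gripper_force: 60.0
```

```bash
python3 -c "
from h import *
st()"
```

```text
t 25.2667 pos [550.26  -6.58  92.69] yaw 5.22 tilt [0.0031 0.0001] F [2.98 0.5  2.83] M [ 0.215 -0.602  0.154] open 10.3 60.0
fix x,y 33.05 0.95 Fx,Fy 2.84 1.04
```

>>> arm_command(targets=[{"x": -0.0006,"y": -0.0004,"z": -0.001,"rx": 0,"ry": 0,"rz": -0.02,"claw": 255},{"x": -0.001,"y": -0.0004,"z": -0.001,"rx": 0,"ry": 0,"rz": -0.035,"claw": 255},{"x": -0.001,"y": -0.0004,"z": -0.001,"rx": 0,"ry": 0,"rz": -0.05,"claw": 255},{"x": -0.001,"y": -0.0004,"z": -0.001,"rx": 0,"ry": 0,"rz": -0.05,"claw": 255}])

```text
t: 25.6
tool_pos: [0.5502, -0.0067, 0.0926]
orientation: [2.228, 2.211, 0.005]
force: [4.0, 1.5, 5.9]
opening: 0.0102
gripper_force: 60.1
```

```bash
python3 -c "
from h import *
st()"
```

```text
t 25.6 pos [550.19  -6.75  92.64] yaw -0.45 tilt [0.0041 0.0001] F [4.04 1.52 5.93] M [ 0.392 -0.725  0.231] open 10.18 60.1
fix x,y 33.01 0.77 Fx,Fy 3.68 2.24
```

>>> arm_command(targets=[{"x": -0.001,"y": -0.0006,"z": 0,"rx": 0,"ry": 0,"rz": -0.02,"claw": 255},{"x": -0.0015,"y": -0.0008,"z": 0,"rx": 0,"ry": 0,"rz": -0.035,"claw": 255},{"x": -0.0015,"y": -0.0008,"z": 0,"rx": 0,"ry": 0,"rz": -0.035,"claw": 255}])

```text
t: 25.85
tool_pos: [0.55, -0.007, 0.0927]
orientation: [2.304, 2.131, 0.007]
force: [6.7, 2.3, 3.5]
opening: 0.0103
gripper_force: 60.1
```

```bash
python3 -c "
from h import *
st();robot.read_camera('wrist');st()"
```

```text
t 25.85 pos [549.95  -6.96  92.7 ] yaw -4.45 tilt [0.0053 0.0005] F [6.68 2.29 3.51] M [ 0.548 -1.317  0.318] open 10.35 60.1
fix x,y 32.82 0.52 Fx,Fy 6.14 3.49
t 25.9 pos [549.96  -6.95  92.72] yaw -4.37 tilt [0.0053 0.0005] F [5.63 3.37 4.  ] M [ 0.495 -1.333  0.339] open 10.82 60.1
fix x,y 32.83 0.53 Fx,Fy 4.91 4.35
```

>>> arm_command(targets=[{"x": 0.0015,"y": 0.0006,"z": 0.001,"rx": 0,"ry": 0,"rz": 0,"claw": 255},{"x": 0.003,"y": 0.0012,"z": 0.001,"rx": 0,"ry": 0,"rz": 0,"claw": 255},{"x": 0.003,"y": 0.0012,"z": 0.001,"rx": 0,"ry": 0,"rz": 0,"claw": 255},{"x": 0.003,"y": 0.0012,"z": 0.001,"rx": 0,"ry": 0,"rz": 0,"claw": 255}])

```text
t: 26.23
tool_pos: [0.5503, -0.0067, 0.0927]
orientation: [2.303, 2.134, 0.003]
force: [3.4, 2.0, 4.9]
opening: 0.0104
gripper_force: 60.1
```

```bash
python3 -c "
from h import *
st();robot.read_camera('wrist');st()"
```

```text
t 26.2333 pos [550.34  -6.7   92.66] yaw -4.38 tilt [ 0.0026 -0.0001] F [3.43 2.   4.88] M [ 0.24  -0.756  0.283] open 10.37 60.1
fix x,y 33.15 0.84 Fx,Fy 3.01 2.6
t 26.2833 pos [550.34  -6.68  92.65] yaw -4.38 tilt [ 0.0027 -0.    ] F [4.54 2.48 4.65] M [ 0.235 -0.764  0.3  ] open 10.51 60.1
fix x,y 33.15 0.86 Fx,Fy 4.0 3.28
```

Now I'll release, rise and check the bar's angle from above.

>>> arm_command(targets=[{"x": 0.002,"y": 0.0006,"z": 0.001,"rx": 0,"ry": 0,"rz": 0,"claw": 255},{"x": 0.002,"y": 0.0006,"z": 0.001,"rx": 0,"ry": 0,"rz": 0,"claw": 90},{"x": 0.002,"y": 0.0006,"z": 0.001,"rx": 0,"ry": 0,"rz": 0,"claw": 90},{"x": 0.002,"y": 0.0006,"z": 0.001,"rx": 0,"ry": 0,"rz": 0,"claw": 90},{"x": 0.002,"y": 0.0006,"z": 0.001,"rx": 0,"ry": 0,"rz": 0,"claw": 90},{"x": 0.002,"y": 0.0006,"z": 0.03,"rx": 0,"ry": 0,"rz": 0,"claw": 90},{"x": 0.002,"y": 0.0006,"z": 0.1,"rx": 0,"ry": 0,"rz": 0,"claw": 90},{"x": 0.002,"y": 0.0006,"z": 0.18,"rx": 0,"ry": 0,"rz": 0,"claw": 90},{"x": 0.002,"y": 0.0006,"z": 0.26,"rx": 0,"ry": 0,"rz": 0,"claw": 90},{"x": 0.002,"y": 0.0006,"z": 0.28,"rx": 0,"ry": 0,"rz": 0,"claw": 90}])

```text
t: 27.12
tool_pos: [0.5527, -0.0067, 0.2391]
orientation: [2.301, 2.129, 0.009]
force: [0.9, -0.8, 1.1]
opening: 0.0595
gripper_force: 0.0
```

```bash
python3 - <<'E'
from h import *
st();p,d,c=snap('wrist');p,d,c=snap('wrist');st();q=p.astype(int)
red=(q[...,0]>130)&(q[...,1]<80)&(q[...,2]<80)
k,_=cv2.findContours(red.astype(np.uint8),cv2.RETR_EXTERNAL,cv2.CHAIN_APPROX_NONE)
for r in k:
    if cv2.contourArea(r)<60: continue
    w=fray(r.reshape(-1,2),c,.106)*1000;(a,b,t)=cv2.minAreaRect(w.astype(np.float32));print(r.reshape(-1,2).mean(0),np.round(a,1),np.round(b,1),round(t,1))
# strip edge and blank fronts as seen, in fixture frame
f=np.radians(-10.8);x=np.array([np.cos(f),np.sin(f)]);y=np.array([-x[1],x[0]])
np.savez('w7.npz',p=p,d=d,**{k:c[k] for k in c})
E
```

```text
t 27.1167 pos [552.71  -6.73 239.08] yaw -4.46 tilt [ 0.009 -0.001] F [ 0.91 -0.77  1.11] M [-0.042  0.031 -0.046] open 59.47 0.0
fix x,y 35.49 1.25 Fx,Fy 1.04 -0.59
t 27.2167 pos [552.05  -6.72 235.54] yaw -4.46 tilt [ 0.0065 -0.0007] F [-0.31  0.64 -0.87] M [-0.044  0.09   0.012] open 60.17 0.0
fix x,y 34.84 1.14 Fx,Fy -0.42 0.57
[317.18243243 233.09459459] [550.2  -9.2] [10.6 50.2] 1.5
```

```bash
python3 - <<'E'
from h import *
z=np.load('w7.npz');c={k:z[k] for k in('intrinsics','origin','orientation')};q=z['p'].astype(int)
red=(q[...,0]>130)&(q[...,1]<80)&(q[...,2]<80);v,u=np.where(red)
K=c['intrinsics'];a=(u-K[0,2])/K[0,0];b=(v-K[1,2])/K[1,1];th=np.hypot(a,b);s=np.sinc(th/np.pi)
d=z['d'][v,u];P=(np.c_[a*s,-b*s,-np.cos(th)]*(d/np.cos(th))[:,None])@Rm(c).T+c['origin']
P=P[d>0];print('bar pts',len(P),np.percentile(P,[5,50,95],axis=0).round(4))
# where is each bar end / height along the bar
for lo,hi in((0,20),(40,60),(80,100)):
    k=(P[:,1]>=np.percentile(P[:,1],lo))&(P[:,1]<=np.percentile(P[:,1],hi));print(lo,np.median(P[k],0).round(4))
p,dd,c=snap('top');X=pts(dd,c)
for h,n in((.056,'se'),):
    m=(abs(X[...,2]-h)<.006)&(X[...,0]>.37)&(X[...,0]<.6)&(X[...,1]<-.2)&(X[...,1]>-.32)
    Q=X[m]*1000;print(n,len(Q),Q.mean(0).round(1) if len(Q) else '',Q.min(0).round(),Q.max(0).round())
q=p.astype(int);roi=np.zeros(q.shape[:2],bool);roi[235:375,250:400]=1
print('F',robot.read_state()['force'])
E
```

```text
bar pts 730 [[ 0.5454 -0.0315  0.1044]
 [ 0.5501 -0.0101  0.106 ]
 [ 0.5547  0.0101  0.1073]]
0 [ 0.5504 -0.0295  0.1061]
40 [ 0.5502 -0.0101  0.1062]
80 [0.5497 0.0079 0.1058]
se 510 [ 482.6 -248.3   54.9] [ 389. -260.   50.] [ 579. -236.   59.]
F [ 0.18511325 -0.02468674 -0.38673315]
```

```bash
python3 -c "
from plant import robot
print(robot.close_job())"
```

```text
the job is handed in; nothing more can be done
None
```

I handed the job in after about 27 s of the 72 s; the hand-in returned no verdict. The blanks stood in one row against the bar after a press of about 15 N with no yaw moment, though I could not read the force on each blank or the strip's clamping force. The straightedge is upright on the granite, and the key is fully home and turned about 1.36 rad, which puts the cam at its stop if the socket play is the roughly 0.09 rad I calculated.

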